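# Fit the dividers of a brush rest in a locking bench clamp

### The job

Lay the slotted wooden brush rest lengthwise on the wooden bed of the bench clamp, one end between the jaws, and push the red handle towards the black one until the ratchet catches and the clamp grips the rest by itself. Then push every divider blade from the grey rack fully down into the locked rest, each into a slot of its own, heads sitting on the wood. Finally press the red handle down to free the ratchet so that the clamp springs open, set the finished rest upright flat in the plywood tray, and leave the jar, the can and the screwdriver where they are.

Things in the scene. Friction and masses are not known exactly. Their poses are not given: they have to be found in the camera images.
- bed (a point): centre of the top of the fixed dark wooden bed of the bench clamp, a big locking forceps bolted flat to the bench. Bed 160 mm long (x), 34 mm wide, 25 mm above the bench. +x leads away from the handles, z up, +y from the red handle's side to the black one's. The rest's middle goes here, length along x, within 10 mm and 8 degrees. Guides 20 mm tall: faces at y -26 and +30 (x +56 to +72), end stop at x +92 mm
- jaw (a point): centre of the fixed jaw's gripping face (36 mm along x, 22 mm tall, top 58 mm above the bench); axes as bed, in which it lies at x -56, y -25 mm. The rest goes on its +y side. Opposite is the moving jaw's sprung rubber pad, about 5 mm clear of a well-placed rest when open; closing pushes the rest some 3 mm, against this face
- pivot (a point): the clamp's pivot, 47 mm above the bench; axes as bed, in which it lies at x -116, y -3 mm. From here the fixed black handle's end pad (50 x 22 x 14 mm) is centred at x -125, y +16 mm. A steel ratchet tab bridges the handles at x -90 to -74 mm, its top 66 mm above the bench
- red_pad (a point): centre of the top of the red pad ending the moving handle (50 mm along the handle, 22 mm wide, 14 mm thick; top 54 mm above the bench). It swings level about the pivot: in pivot's axes x -125, y -16 mm shut, y about -57 mm open. Pushing it shut to +y takes up to about 15 N. Pressing it down 7 to 12 mm (4 to 6 N) frees the ratchet and it springs open
- lever (a joint): angle of the moving handle and jaw (rad): 0 shut, 0.34 fully open, to which a spring drives it. The ratchet holds it, hands off, at about 0.17 (loose on the rest), 0.10 (gripping) or 0.02 (gripping firmly); to catch at a tooth it must be pushed about 0.01 past it
- grip (a joint): how far the red handle is pressed down out of the ratchet (rad): 0 at rest, about 0.07 frees the teeth, stop at 0.14
- rest_mid (a point): centre of the brush rest, a pale wooden block 160 x 44 x 50 mm (x length, y width, z height), 25 mm above its underside; 190 g. Four slots cross its top at x = -66, -40, +40 and +66 mm; the plain middle is for lifting, gripped across the 44 mm width. Either end may go between the jaws
- slot1 (a point): centre of the mouth of a slot, on the rest's top face. The slot is 7 mm wide along the rest's x, runs right across the 44 mm width along y, and is 36 mm deep
- slot2 (a point): centre of the mouth of a slot, on the rest's top face. The slot is 7 mm wide along the rest's x, runs right across the 44 mm width along y, and is 36 mm deep
- slot3 (a point): centre of the mouth of a slot, on the rest's top face. The slot is 7 mm wide along the rest's x, runs right across the 44 mm width along y, and is 36 mm deep
- slot4 (a point): centre of the mouth of a slot, on the rest's top face. The slot is 7 mm wide along the rest's x, runs right across the 44 mm width along y, and is 36 mm deep
- blade1_head (a point): centre of the blue head of a divider blade (may be absent): head 12 x 48 x 28 mm (x thickness, y width, z up), and under it an aluminium blade 4 mm thick, 36 mm wide, reaching 34 mm below the head (48 mm below this point), its last 4 mm thinned to 2 mm. 45 g. Pinch the head across its 48 mm width
- blade2_head (a point): centre of the blue head of a divider blade (may be absent): head 12 x 48 x 28 mm (x thickness, y width, z up), and under it an aluminium blade 4 mm thick, 36 mm wide, reaching 34 mm below the head (48 mm below this point), its last 4 mm thinned to 2 mm. 45 g. Pinch the head across its 48 mm width
- blade3_head (a point): centre of the blue head of a divider blade (may be absent): head 12 x 48 x 28 mm (x thickness, y width, z up), and under it an aluminium blade 4 mm thick, 36 mm wide, reaching 34 mm below the head (48 mm below this point), its last 4 mm thinned to 2 mm. 45 g. Pinch the head across its 48 mm width
- blade4_head (a point): centre of the blue head of a divider blade (may be absent): head 12 x 48 x 28 mm (x thickness, y width, z up), and under it an aluminium blade 4 mm thick, 36 mm wide, reaching 34 mm below the head (48 mm below this point), its last 4 mm thinned to 2 mm. 45 g. Pinch the head across its 48 mm width
- rack: grey fixed rack, 160 x 40 x 40 mm (x, y, z), origin at the centre of its underside. Up to four blades stand in its slots at x -60, -20, +20, +60 mm, heads on its top; draw them straight up at least 40 mm
- tray: loose plywood tray, 240 x 140 mm (x, y), outer height 18 mm, walls and floor 5 mm thick; origin at the centre of its underside; 0.7 kg. Lay the rest inside along the tray's x
- jar: bystander: glass jar with a yellow lid, 64 mm across, 85 mm tall, origin under its centre
- can: bystander: green can, 66 mm across, 100 mm tall, origin under its centre
- driver: bystander: orange screwdriver lying on the bench, about 200 mm long
Mind the look-alikes: they are no part of the job. Leave any green or purple look-alike of the part that bears blade2_head alone.

How it is judged (in metres and radians):
On the way, in this order (a step that is already met when the one before it is completed fails the run):
1. the rest lies on the bed between the jaws, gripped, the ratchet holding with hands off, no blade in it yet (value of joint lever below 0.115 rad and contact force between the fingers and lever below 0.1 N and x of rest_mid in the frame of bed between -0.014 and 0.014 m and y of rest_mid in the frame of bed between -0.012 and 0.012 m and z of rest_mid in the frame of bed between 0.021 and 0.029 m and angle between the x axis of rest_mid and the x axis of bed, either way round below 0.15 rad and (distance between blade1_head and rest_mid above 0.1 m or z of blade1_head in the frame of rest_mid below 0.025 m) and (distance between blade2_head and rest_mid above 0.1 m or z of blade2_head in the frame of rest_mid below 0.025 m) and (distance between blade3_head and rest_mid above 0.1 m or z of blade3_head in the frame of rest_mid below 0.025 m) and (distance between blade4_head and rest_mid above 0.1 m or z of blade4_head in the frame of rest_mid below 0.025 m) and contact force between rest and lever above 1.5 N), for 0.3 s.
2. every blade present is fully down in its own slot of the rest while the clamp is still locked (value of joint lever below 0.115 rad and contact force between the fingers and lever below 0.1 N and x of rest_mid in the frame of bed between -0.014 and 0.014 m and y of rest_mid in the frame of bed between -0.012 and 0.012 m and z of rest_mid in the frame of bed between 0.021 and 0.029 m and angle between the x axis of rest_mid and the x axis of bed, either way round below 0.15 rad and z of blade1_head in the frame of rest_mid between 0.036 and 0.042 m and y of blade1_head in the frame of rest_mid between -0.012 and 0.012 m and x of blade1_head in the frame of rest_mid between -0.075 and 0.075 m and angle between the z axis of each of blade1_head, blade2_head, blade3_head, blade4_head and the z axis of rest_mid, either way round below 0.12 rad and z of blade2_head in the frame of rest_mid between 0.036 and 0.042 m and y of blade2_head in the frame of rest_mid between -0.012 and 0.012 m and x of blade2_head in the frame of rest_mid between -0.075 and 0.075 m and z of blade3_head in the frame of rest_mid between 0.036 and 0.042 m and y of blade3_head in the frame of rest_mid between -0.012 and 0.012 m and x of blade3_head in the frame of rest_mid between -0.075 and 0.075 m and z of blade4_head in the frame of rest_mid between 0.036 and 0.042 m and y of blade4_head in the frame of rest_mid between -0.012 and 0.012 m and x of blade4_head in the frame of rest_mid between -0.075 and 0.075 m), for 0.3 s.
3. the ratchet is released and the clamp open, blades still home (z of blade1_head in the frame of rest_mid between 0.036 and 0.042 m and y of blade1_head in the frame of rest_mid between -0.012 and 0.012 m and x of blade1_head in the frame of rest_mid between -0.075 and 0.075 m and angle between the z axis of each of blade1_head, blade2_head, blade3_head, blade4_head and the z axis of rest_mid, either way round below 0.12 rad and z of blade2_head in the frame of rest_mid between 0.036 and 0.042 m and y of blade2_head in the frame of rest_mid between -0.012 and 0.012 m and x of blade2_head in the frame of rest_mid between -0.075 and 0.075 m and z of blade3_head in the frame of rest_mid between 0.036 and 0.042 m and y of blade3_head in the frame of rest_mid between -0.012 and 0.012 m and x of blade3_head in the frame of rest_mid between -0.075 and 0.075 m and z of blade4_head in the frame of rest_mid between 0.036 and 0.042 m and y of blade4_head in the frame of rest_mid between -0.012 and 0.012 m and x of blade4_head in the frame of rest_mid between -0.075 and 0.075 m and value of joint lever above 0.28 rad), for 0.2 s.
At the end, for the whole second after the job is handed in: The rest lies at rest flat on the tray's floor, upright within about 4.5 degrees and its middle within 70 mm (x) and 60 mm (y) of the tray's centre; every blade present is still in a slot with its head within 3 mm of the wood, upright in the rest; the clamp stands open (lever above 0.28 rad) (all of step 3 and x of rest_mid in the frame of tray between -0.07 and 0.07 m and y of rest_mid in the frame of tray between -0.06 and 0.06 m and z of rest_mid in the frame of tray between 0.026 and 0.034 m and angle between rest_mid's own z axis and vertical below 0.08 rad and linear speed of rest below 0.02 m/s); the robot touches nothing.
It fails at once if the jar is shoved more than 30 mm (distance of jar from where it was at the start of the episode above 0.03 m).
It fails at once if the can is shoved more than 30 mm (distance of can from where it was at the start of the episode above 0.03 m).
It fails at once if the screwdriver is shoved more than 30 mm (distance of driver from where it was at the start of the episode above 0.03 m).
Of blade1, blade2, blade3, blade4 only 2 to 4 are there at a start; the rules pass over those that are not, and their reading is None.
At some moment in a run one of rest, tray may be knocked a few centimetres aside while the robot is not near it.
It also fails if it takes over 210 s, if anything falls off the work surface, if the arm or the gripper's body presses on something with over 40 N, if the wrist force passes 120 N, or if a joint passes its speed limit or range.

### The arm

A 6-joint arm with a two-finger parallel gripper is mounted at the origin on the work surface. World frame = base frame: x ahead of the robot, y to its left, z up, the work surface at z = 0. Lengths are in mm, angles in rad, forces in N, time in s.
With the tool pointing down it reaches from about 250 to 800 mm from the base axis. Payload 8.5 kg.
Tool frame: the origin (TCP) lies between the finger pads; the fingertips stand 19 mm ahead of it and the grasp point (between the pads) is the TCP (nose_length is the distance from the TCP to the fingertips, in mm); z points along the fingers, x is the direction in which the jaws open and shut, and the axes are right-handed (so a half turn about z gives the same grasp; the last joint's range is limited). The gripper opens to 85 mm and grips with 20 to 120 N. Pads are 22 mm wide; open, the fingers measure 114 mm over their backs; the gripper's body (76 mm by 85 mm) begins 54 mm behind the grasp point. The pads swing forward as they close: fully open they stand 13 mm farther back than shut.
Start: joints at [-1.169, 0.238, -0.013, 1.319, 0, 1.571], TCP at [205.296, -483.15, 250.276] pointing down, gripper open.
Joint ranges: [-2.66, 2.66], [-1.03, 1.9], [-1.14, 1.46], [-1.82, 2.27], [-1.45, 1.34], [-3.14, 3.14]. Speed limits (rad/s): [2.22, 2.22, 2.79, 3.14, 3.14, 3.14].

### API

Orientations are given as a unit quaternion [w, x, y, z].
In Python, from rig import * gives the robot as it stands.
- The arm moves only by the tool move_arm, never from a script. Its arguments are lists of equal length, an entry for each row: "dp": the shift along the tool's x, y, z in cm, a list of three; "delta_rot": the turn, a rotation vector about the tool's x, y, z in degrees, a list of three; "gripper": the closure in counts, from 0 (fully open) to 255 (shut). A call has 1 to 12 rows; each row shifts and turns the pose as measured when the row begins, along the tool's axes as they then stand; what a row does not reach is not made up. A row lasts 1/12 s, in which the tool goes at most 41.7 mm and 7.16 degrees, less where a joint would pass 70% of its speed; a pose out of reach is approached as far as the arm can. A call is refused whole if a number of a shift passes 4.17 or a number of a turn 7.16, either way. A call with a gripper value outside its range is refused whole. The fingers move at their own pace and stop on an object; "newtons" is the grip in N (left out, the last holds). Time passes only in rows, so rows that do not move let the fingers close. It gives the time, the measured TCP pose, the force and the opening at its end, in the units of the state.
- state(): the state, without advancing time (a new reading comes with each control period).
- snapshot(name): name is "scene" or "top" or "wrist"; returns the picture (420x560x3 uint8, blue, green, red); there is no depth.
- camera_params(name): a dict with "vfov" (degrees; the focal length in pixels is half the picture's height over the tangent of half this angle, whatever the lens; pixels are square), "cx", "cy" (the principal point, pixels), "distortion" ([k1, k2, p1, p2, k3] as OpenCV has them; the pictures are not rectified), "origin" and "orientation" of the camera in the world. Camera axes: x right, y up, looking along -z (the intrinsics and any distortion apply to the point x, -y, -z); pixel columns grow to the right and rows downward; lengths in mm; the calibration is good to about 2 mm. A picture is of the moment at which its call begins: read the wrist's pose just before it. camera_params takes no time and is no camera call; for the wrist camera it gives the pose at the moment of the call.
- finish_job(): hands the job in, once; it reports no verdict.
The state is a dict: "clock": time; "joint_positions": joint angles; "qd": joint speeds; "joint_torque": joint torques, N m; "position": TCP position; "eef_rot": TCP orientation; "contact_force": force on the tool from outside, world axes, zero at the start; "torque": the same for the moment, N m; "width": opening from 0.0 (shut) to 1.0 (fully open).
Only numpy, scipy, OpenCV 4.12 (cv2) and the standard library are available. Lean on these libraries where they do the work, as an engineer would, in place of code of your own. Each camera call takes 0.05 s, during which the arm holds its last target. There are 200 camera calls.

## Working session

There is one attempt and no reset: what is moved stays moved. The work goes in short steps, Python scripts to look and compute and a tool call to move; the robot and the scene stay as the last step left them, time stands still between calls to the robot, and variables do not carry over. Pictures are saved under pics/ and viewed, about 12 in all and at most 16, crops included, and the job is handed in when it is done.

Besides the shell and the picture viewer there is one more tool, called after "Request:" as name(argument=value, ...) on one line, values as JSON. move_arm: Moves the arm, as the interface text tells. Its arguments: {"type":"object","properties":{"dp":{"type":"array","items":{"type":"array","items":{"type":"number"}}},"delta_rot":{"type":"array","items":{"type":"array","items":{"type":"number"}}},"gripper":{"type":"array","items":{"type":"number"}},"newtons":{"type":"number"}},"required":["dp","delta_rot","gripper"]}

```bash
mkdir -p pics; ls; cat > h.py <<'E'
from rig import *
import numpy as np, cv2
from scipy.spatial.transform import Rotation as R
def rot(q): return R.from_quat([q[1],q[2],q[3],q[0]])
def KD(p):
    f=210/np.tan(np.radians(p["vfov"]/2)); return np.array([[f,0,p["cx"]],[0,f,p["cy"]],[0,0,1.]]),np.array(p["distortion"],float)
def px2w(p,uv,z):
    "pixels -> world points on plane z"
    K,D=KD(p); uv=np.array(uv,float).reshape(-1,1,2)
    n=cv2.undistortPoints(uv,K,D).reshape(-1,2)
    d=rot(p["orientation"]).apply(np.c_[n[:,0],-n[:,1],-np.ones(len(n))]); o=np.array(p["origin"])
    z=np.broadcast_to(z,len(d)); return o+d*((z-o[2])/d[:,2])[:,None]
def w2px(p,X):
    c=rot(p["orientation"]).inv().apply(np.atleast_2d(X)-np.array(p["origin"])); K,D=KD(p)
    c=c*[1,-1,-1]; return cv2.projectPoints(c.reshape(-1,1,3),np.zeros(3),np.zeros(3),K,D)[0].reshape(-1,2)
def st():
    s=state(); r=rot(s["eef_rot"]); print("t",round(s["clock"],2),"pos",np.round(s["position"],1),"x",np.round(r.apply([1,0,0]),3),"z",np.round(r.apply([0,0,1]),3),"F",np.round(s["contact_force"],1),"w",round(s["width"],3)); return s
E
python3 - <<'E'
from h import *
st()
for n in("scene","top"):
    im=snapshot(n); cv2.imwrite(f"pics/{n}0.png",im); cv2.imwrite(f"pics/{n}0b.png",cv2.resize(im,(800,600),interpolation=cv2.INTER_CUBIC))
for n in("scene","top","wrist"):
    print(n,camera_params(n))
E
```

```text
pics
t 0.0 pos [ 205.2 -482.8  249.7] x [ 0.391 -0.92  -0.001] z [-0.001  0.001 -1.   ] F [-0.8  0.  -0.7] w 0.997
scene {'vfov': 55.22251510577692, 'cx': 280.3413286359525, 'cy': 207.22705454912932, 'distortion': array([-0.07547514,  0.        ,  0.        ,  0.        ,  0.        ]), 'origin': array([ 859.12896339, -430.12351828,  747.52266169]), 'orientation': array([0.89298351, 0.32824925, 0.09844834, 0.29178897])}
top {'vfov': 46.79785874155509, 'cx': 283.74300178469156, 'cy': 209.65692765631175, 'distortion': array([-0.03673777,  0.        ,  0.        ,  0.        ,  0.        ]), 'origin': array([ 338.68321827,   36.93502054, 1144.1938368 ]), 'orientation': array([-0.70150268, -0.05297349,  0.07507785,  0.70671856])}
wrist {'vfov': 69.67617465403117, 'cx': 279.37375084210004, 'cy': 208.2119605700157, 'distortion': array([-0.04080134,  0.        ,  0.        ,  0.        ,  0.        ]), 'origin': array([ 269.96669024, -455.58297532,  373.18966573]), 'orientation': array([ 0.82561603, -0.116722  ,  0.07780469, -0.54651677])}
```

View pics/top0b.png

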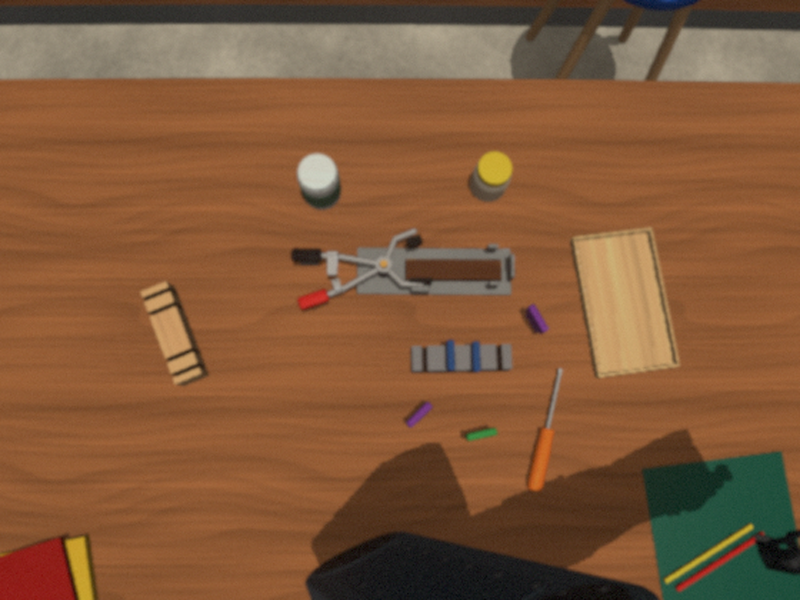

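View pics/scene0b.png

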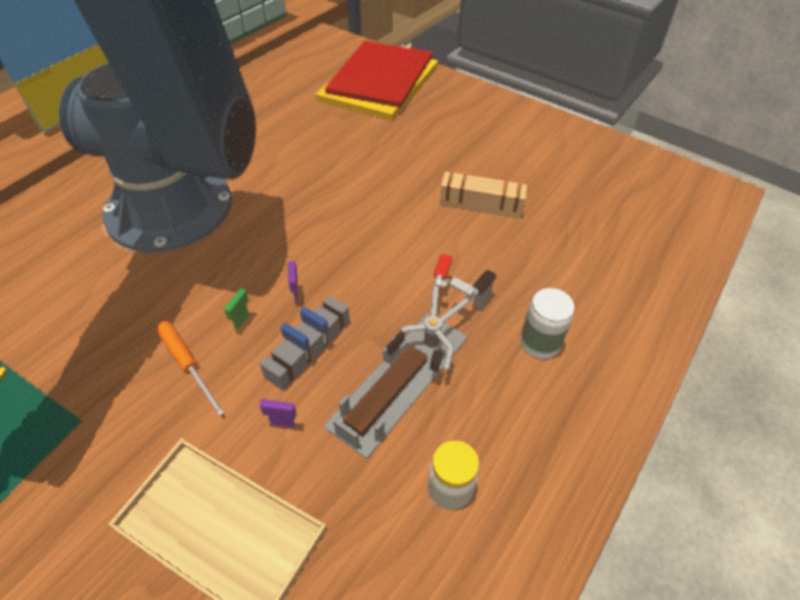

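The top picture shows the rest at (172,333), the clamp with its bed at (453,270), and the open red pad at (313,299). Two blue blades are in the rack at (450,355) and (476,357). The tray is at (625,303), and the purple and green look-alikes lie loose on the bench. Next I'll take enlarged crops for corner readings.

```bash
python3 - <<'E'
from h import *
im=cv2.imread("pics/top0.png")
a=im[150:275,195:375]; a=cv2.resize(a,None,fx=4.4,fy=4.4,interpolation=cv2.INTER_CUBIC)  # clamp+rack
cv2.imwrite("pics/c1.png",a)
p=camera_params("top")
s=0.7
def P(n,l,z): print(n,np.round(px2w(p,np.array(l)*s,z),1).tolist())
P("rest corners",[(142,293),(165,283),(204,375),(178,384)],50)
P("tray corners",[(573,238),(652,229),(679,366),(599,377)],18)
P("bed",[(405,270),(501,270)],25)
P("pivot",[(383,265)],47);P("red",[(313,299)],54);P("black",[(307,256)],54)
P("rack",[(412,346),(511,344),(512,370),(412,372)],40)
P("blades",[(450,355),(476,357)],68)
P("jar,can",[(494,168)],85);P("can",[(317,175)],100)
P("driver",[(559,370),(536,488)],10)
P("lookalikes",[(418,414),(481,434),(537,319)],20)
E
```

```text
rest corners [[551.8, 422.4, 50.0], [567.9, 386.6, 50.0], [420.5, 318.1, 50.0], [406.7, 358.1, 50.0]]
tray corners [[649.9, -285.2, 18.0], [665.9, -423.2, 18.0], [431.3, -451.1, 18.0], [414.6, -315.6, 18.0]]
bed [[593.5, 0.8, 25.0], [593.0, -159.0, 25.0]]
pivot [[596.9, 37.2, 47.0]]
red [[540.0, 149.0, 54.0]]
black [[610.6, 159.6, 54.0]]
rack [[465.4, -8.7, 40.0], [467.5, -168.2, 40.0], [425.7, -168.3, 40.0], [423.8, -8.2, 40.0]]
blades [[447.6, -66.7, 68.0], [444.2, -107.3, 68.0]]
jar,can [[748.8, -143.2, 85.0]]
can [[730.8, 140.8, 100.0]]
driver [[427.3, -251.9, 10.0], [239.0, -205.8, 10.0]]
lookalikes [[358.0, -17.8, 20.0], [325.3, -118.4, 20.0], [511.0, -216.8, 20.0]]
```

View pics/c1.png

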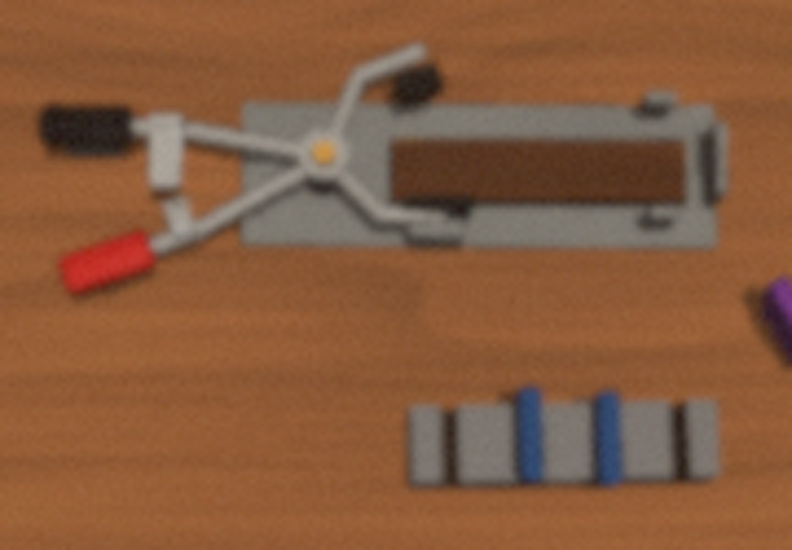

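The crop gives bed corners (391,142), (684,139), (684,206), (391,203), pivot (323,153) and rack corners (410,406), (717,402), (717,483), (413,487). The blades are in the middle two slots. I'll refine these numbers and start moving towards the rest.

```bash
cat >> h.py <<'E'
def go(x,y,z,yaw=None):
    "print tool-frame shift (cm) to reach x,y,z with the present orientation, then turn (deg, tool rotvec) making tool x point at yaw deg, tool z down"
    s=st(); r=rot(s["eef_rot"]); d=r.inv().apply(np.array([x,y,z])-s["position"])/10
    print("dp cm",np.round(d,2),"norm",round(np.linalg.norm(d),2))
    tx=r.apply([1,0,0]); cur=np.degrees(np.arctan2(tx[1],tx[0])); print("yaw",round(cur,1),end=" ")
    if yaw is not None:
        c,sn=np.cos(np.radians(yaw)),np.sin(np.radians(yaw))
        T=R.from_matrix(np.c_[[c,sn,0],[sn,-c,0],[0,0,-1]])
        print("turn deg",np.round((r.inv()*T).as_rotvec(degrees=True),1),end="")
    print()
E
python3 - <<'E'
from h import *
p=camera_params("top")
f=lambda l:np.c_[195+np.array(l)[:,0]/4.4,150+np.array(l)[:,1]/4.4]
for n,l,z in(("bed",[(391,142),(684,139),(684,206),(391,203)],25),("piv",[(323,153)],47),("rack",[(410,406),(717,402),(717,483),(413,487)],40),("red",[(107,263)],54),("blades",[(529,435),(608,437)],68),("jaw top",[(413,203),(470,203)],58)):
    q=px2w(p,f(l),z); print(n,np.round(q[:,:2],1).tolist(),np.round(q.mean(0),1))
go(487,371,200)
E
```

```text
bed [[609.8, -0.2], [611.1, -159.0], [574.0, -157.7], [576.2, 0.1]] [592.8 -79.2  25. ]
piv [[598.6, 36.4]] [598.6  36.4  47. ]
rack [[465.2, -8.2], [466.2, -168.8], [423.9, -167.2], [423.2, -9.2]] [444.6 -88.3  40. ]
red [[538.9, 148.4]] [538.9 148.4  54. ]
blades [[446.8, -67.1], [445.5, -107.3]] [446.2 -87.2  68. ]
jaw top [[569.2, -10.2], [569.1, -39.9]] [569.1 -25.1  58. ]
t 0.1 pos [ 205.2 -482.9  249.8] x [ 0.391 -0.92  -0.001] z [-0.     0.001 -1.   ] F [ 0.5  1.  -0.2] w 0.995
dp cm [-67.56 -59.33   5.06] norm 90.06
yaw -67.0
```

Request:
move_arm(dp=[[-3, -2.65, 0], [-3, -2.65, 0], [-3, -2.65, 0], [-3, -2.65, 0], [-3, -2.65, 0], [-3, -2.65, 0], [-3, -2.65, 0], [-3, -2.65, 0], [-3, -2.65, 0], [-3, -2.65, 0], [-3, -2.65, 0], [-3, -2.65, 0]], delta_rot=[[0, 0, 0], [0, 0, 0], [0, 0, 0], [0, 0, 0], [0, 0, 0], [0, 0, 0], [0, 0, 0], [0, 0, 0], [0, 0, 0], [0, 0, 0], [0, 0, 0], [0, 0, 0]], gripper=[0, 0, 0, 0, 0, 0, 0, 0, 0, 0, 0, 0])

```text
clock: 1.1
position: [358.4, -15.0, 246.3]
eef_rot: [-0.001, 0.83, -0.558, -0.002]
contact_force: [1.7, -0.2, 0.4]
width: 0.997
```

Request:
move_arm(dp=[[-3, -2.65, 0.4], [-3, -2.65, 0.4], [-3, -2.65, 0.4], [-3, -2.65, 0.4], [-3, -2.65, 0.4], [-3, -2.65, 0.4], [-3, -2.65, 0.4], [-3, -2.65, 0.4], [-3, -2.65, 0.4], [-3, -2.65, 0.4], [-0.6, -0.6, 0], [0, 0, 0]], delta_rot=[[0, 0, 0], [0, 0, 0], [0, 0, 0], [0, 0, 0], [0, 0, 0], [0, 0, 0], [0, 0, 0], [0, 0, 0], [0, 0, 0], [0, 0, 0], [0, 0, 0], [0, 0, 0]], gripper=[0, 0, 0, 0, 0, 0, 0, 0, 0, 0, 0, 0])

```text
clock: 2.1
position: [515.8, 325.3, 206.3]
eef_rot: [-0.016, 0.867, -0.496, -0.031]
contact_force: [-0.1, -0.8, 0.1]
width: 0.999
```

```bash
python3 - <<'E'
from h import *
p=camera_params("wrist"); im=snapshot("wrist"); cv2.imwrite("pics/w1.png",cv2.resize(im,(800,600),interpolation=cv2.INTER_CUBIC))
import pickle; pickle.dump(p,open("w1.pkl","wb"))
go(487,371,200,-65.6); print(p["origin"],rot(p["orientation"]).apply([0,0,-1]))
print(w2px(p,[[487,371,50]])/.7)
E
```

```text
t 2.15 pos [515.3 324.7 206.1] x [ 0.505 -0.86  -0.068] z [-0.038  0.057 -0.998] F [-0.6  0.2 -0.4] w 1.001
dp cm [-5.37  0.09  0.98] norm 5.46
yaw -59.6 turn deg [0.4 3.9 6. ]
[581.0410878  353.84864701 329.2065575 ] [-0.27568459 -0.08587024 -0.95740499]
[[335.3513118  282.64734183]]
```

View pics/w1.png

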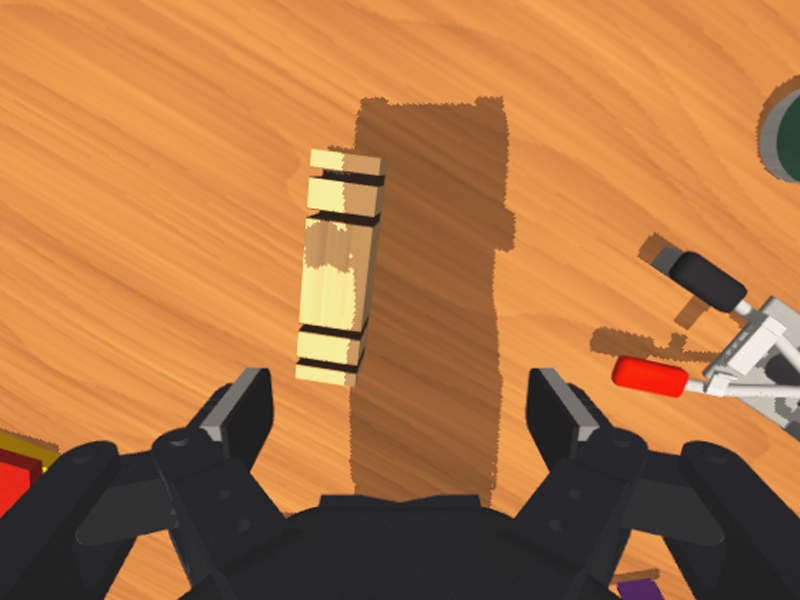

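The wrist view shows the rest upright at about (340,268), with the red pad at (650,377). I'll overlay the modelled block on an enlarged crop to refine its pose.

```bash
python3 - <<'E'
from h import *
import pickle; p=pickle.load(open("w1.pkl","rb")); im=cv2.imread("pics/w1.png")
def ov(cx,cy,a,z0,col):
    c,s=np.cos(np.radians(a)),np.sin(np.radians(a))
    W=[[cx+c*u-s*v,cy+s*u+c*v,z0+z] for z in(0,50) for u,v in((-80,-22),(80,-22),(80,22),(-80,22))]
    q=(w2px(p,W)/.7-[270,130])*[3,2.2]
    for i in(0,4): cv2.polylines(a_,[np.round(q[i:i+4]).astype(int)],True,col,1)
a_=cv2.resize(im[130:400,270:430],None,fx=3,fy=2.2,interpolation=cv2.INTER_CUBIC)
ov(487,371.3,24.4,0,(255,0,0))
cv2.imwrite("pics/c2.png",a_); print(a_.shape)
E
```

```text
(594, 480, 3)
```

View pics/c2.png

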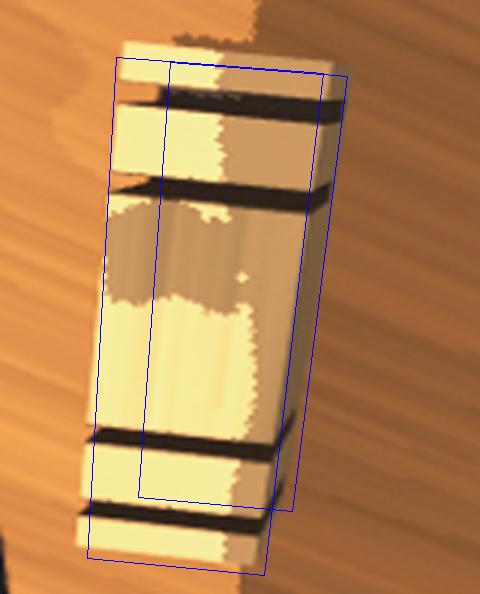

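Top-face corners in the crop are about (122,42), (333,62), (258,565) and (77,547), a few mm off the estimate.

```bash
python3 - <<'E'
from h import *
import pickle; p=pickle.load(open("w1.pkl","rb"))
q=np.array([(122,42),(333,62),(258,565),(77,547)])/[3,2.2]+[270,130]
c=px2w(p,q*.7,50); print(np.round(c,1),c.mean(0)); 
for i,j in((3,0),(2,1),(0,1),(3,2)): d=c[j]-c[i]; print(np.linalg.norm(d),np.degrees(np.arctan2(d[1],d[0])))
q=np.array([(650,377)]); print(px2w(p,q*.7,54))
e=c.mean(0); go(e[0],e[1],200,-65.6)
E
```

```text
[[555.1 425.2  50. ]
 [572.6 384.1  50. ]
 [425.8 321.3  50. ]
 [407.5 362.2  50. ]] [490.24616096 373.20019062  50.        ]
160.5467689923627 23.108080568896092
159.7365508580197 23.15500257273443
44.62570354445938 -66.93558857319512
44.763237007771636 -65.89827788254226
[[543.03439728 153.24797032  54.        ]]
t 2.15 pos [515.3 324.7 206.1] x [ 0.505 -0.86  -0.068] z [-0.038  0.057 -0.998] F [-0.6  0.2 -0.4] w 1.001
dp cm [-5.39 -0.3   0.98] norm 5.49
yaw -59.6 turn deg [0.4 3.9 6. ]
```

Request:
move_arm(dp=[[-2.7, -0.1, 0.5], [-2.7, -0.1, 0.5], [0, 0, 0], [0, 0, 0]], delta_rot=[[0, 0, 0], [0, 0, 0], [0.2, 2, 3.7], [0.2, 2, 3.7]], gripper=[0, 0, 0, 0])

```text
clock: 2.48
position: [519.3, 315.0, 199.8]
eef_rot: [-0.01, 0.865, -0.501, -0.026]
contact_force: [-0.0, -0.5, -0.2]
width: 1.003
```

```bash
python3 - <<'E'
from h import *
go(490,373,30,-66.9)
E
```

```text
t 2.48 pos [519.3 315.  199.8] x [ 0.496 -0.867 -0.054] z [-0.034  0.043 -0.998] F [-0.  -0.5 -0.2] w 1.003
dp cm [-5.56 -0.49 17.3 ] norm 18.18
yaw -60.2 turn deg [0.7 3.1 6.7]
```

```bash
python3 - <<'E'
from h import *
s=state(); print(np.round(s["joint_positions"],3), np.round(s["qd"],2))
E
```

```text
[0.519 0.405 0.099 1.274 0.054 3.141] [-0.3  -0.03 -0.04 -0.   -0.19 -0.  ]
```

Joint 6 is at its limit, so I'll take the half-turned grasp (yaw 113).

Request:
move_arm(dp=[[0, 0, 0], [0, 0, 0], [0, 0, 0], [0, 0, 0], [0, 0, 0], [0, 0, 0], [0, 0, 0], [0, 0, 0], [0, 0, 0], [0, 0, 0], [0, 0, 0], [0, 0, 0]], delta_rot=[[0.7, 3, -6], [0, 0, -7.1], [0, 0, -7.1], [0, 0, -7.1], [0, 0, -7.1], [0, 0, -7.1], [0, 0, -7.1], [0, 0, -7.1], [0, 0, -7.1], [0, 0, -7.1], [0, 0, -7.1], [0, 0, -7.1]], gripper=[0, 0, 0, 0, 0, 0, 0, 0, 0, 0, 0, 0])

```text
clock: 3.48
position: [516.7, 299.6, 204.8]
eef_rot: [0.001, 0.977, 0.212, 0.005]
contact_force: [-0.0, -0.4, -0.2]
width: 1.003
```

Request:
move_arm(dp=[[0, 0, 0], [0, 0, 0], [0, 0, 0], [0, 0, 0], [0, 0, 0], [0, 0, 0], [0, 0, 0], [0, 0, 0], [0, 0, 0], [0, 0, 0], [0, 0, 0], [0, 0, 0]], delta_rot=[[0, 0, -7.1], [0, 0, -7.1], [0, 0, -7.1], [0, 0, -7.1], [0, 0, -7.1], [0, 0, -7.1], [0, 0, -7.1], [0, 0, -7.1], [0, 0, -7.1], [0, 0, -7.1], [0, 0, -7.1], [0, 0, -7.1]], gripper=[0, 0, 0, 0, 0, 0, 0, 0, 0, 0, 0, 0])

```text
clock: 4.48
position: [512.7, 286.4, 210.2]
eef_rot: [0.007, 0.571, 0.821, 0.004]
contact_force: [0.2, 0.0, 0.4]
width: 0.996
```

```bash
python3 - <<'E'
from h import *
go(490,373,110,113.1)
E
```

```text
t 4.48 pos [512.7 286.4 210.2] x [-0.349  0.937 -0.006] z [ 0.015 -0.001 -1.   ] F [0.2 0.  0.4] w 0.996
dp cm [8.97 0.75 9.97] norm 13.44
yaw 110.4 turn deg [ 0.8  0.4 -2.7]
```

Request:
move_arm(dp=[[2.2, 0.2, 2.4], [2.2, 0.2, 2.4], [2.2, 0.2, 2.4], [2.2, 0.2, 2.4], [0, 0, 0]], delta_rot=[[0.2, 0.1, -0.7], [0.2, 0.1, -0.7], [0.2, 0.1, -0.7], [0.2, 0.1, -0.7], [0, 0, 0]], gripper=[0, 0, 0, 0, 0])

```text
clock: 4.9
position: [489.4, 368.3, 115.7]
eef_rot: [0.002, 0.549, 0.836, 0.003]
contact_force: [-0.7, -1.0, -0.3]
width: 1.003
```

```bash
python3 - <<'E'
from h import *
go(490,373,32,113.1)
im=snapshot("top"); cv2.imwrite("pics/t1.png",im)
d=cv2.absdiff(im,cv2.imread("pics/top0.png")).max(2)
print((d[150:270,385:485]>60).sum())
E
```

```text
t 4.9 pos [489.4 368.3 115.7] x [-0.397  0.918 -0.   ] z [ 0.008  0.003 -1.   ] F [-0.7 -1.  -0.3] w 1.003
dp cm [0.41 0.17 8.37] norm 8.38
yaw 113.4 turn deg [0.5 0.  0.3]
0
```

Request:
move_arm(dp=[[0.2, 0.1, 2.1], [0.1, 0, 2.1], [0.1, 0, 2.1], [0, 0, 2.0], [0, 0, 0], [0, 0, 0], [0, 0, 0], [0, 0, 0], [0, 0, 0], [0, 0, 0]], delta_rot=[[0.2, 0, 0.1], [0.2, 0, 0], [0, 0, 0], [0, 0, 0], [0, 0, 0], [0, 0, 0], [0, 0, 0], [0, 0, 0], [0, 0, 0], [0, 0, 0]], gripper=[0, 0, 0, 0, 0, 255, 255, 255, 255, 255], newtons=40)

```text
clock: 5.78
position: [496.6, 367.1, 47.2]
eef_rot: [0.005, 0.554, 0.833, 0.008]
contact_force: [0.8, -0.5, -2.0]
width: 0.505
```

```bash
python3 - <<'E'
from h import *
go(490,373,130,113.1)
E
```

```text
t 5.78 pos [496.6 367.1  47.2] x [-0.387  0.922  0.001] z [ 0.017  0.009 -1.   ] F [ 0.8 -0.5 -2. ] w 0.505
dp cm [ 0.81 -0.22 -8.29] norm 8.33
yaw 112.7 turn deg [ 1.1 -0.1 -0.4]
```

Request:
move_arm(dp=[[0, 0, -2.5], [0, 0, -2.5], [0, 0, -2.5], [0, 0, -2.5], [0, 0, 0], [0, 0, 0]], delta_rot=[[0, 0, 0], [0, 0, 0], [0, 0, 0], [0, 0, 0], [0, 0, 0], [0, 0, 0]], gripper=[255, 255, 255, 255, 255, 255])

```text
clock: 6.28
position: [494.4, 364.7, 152.6]
eef_rot: [0.006, 0.554, 0.833, 0.007]
contact_force: [-0.2, 0.6, -3.0]
width: 0.51
```

```bash
python3 - <<'E'
from h import *
p=camera_params("wrist"); im=snapshot("wrist"); cv2.imwrite("pics/w2.png",cv2.resize(im,(800,600),interpolation=cv2.INTER_CUBIC))
go(592,-79,180,180)
print(p)
E
```

```text
t 6.33 pos [494.6 364.9 152.8] x [-0.386  0.922 -0.001] z [ 0.018  0.006 -1.   ] F [ 0.   0.5 -1.1] w 0.505
dp cm [-44.71  -8.11  -2.82] norm 45.53
yaw 112.7 turn deg [  0.9   0.7 -67.3]
{'vfov': 69.67617465403117, 'cx': 279.37375084210004, 'cy': 208.2119605700157, 'distortion': array([-0.04080134,  0.        ,  0.        ,  0.        ,  0.        ]), 'origin': array([427.1896135 , 336.67378351, 274.68889136]), 'orientation': array([ 0.54788854, -0.08334143, -0.1234617 ,  0.82318258])}
```

View pics/w2.png

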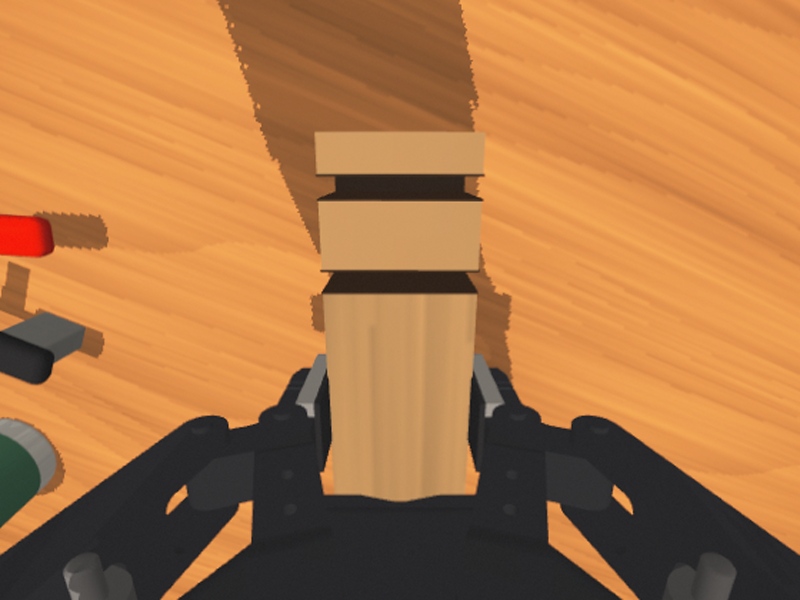

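The rest is straight in the fingers. Its end edge is at (315..485,132), with slot edges at rows 174/200 and 270/293. From these I'll get its offset along the fingers' y.

```bash
cat >> h.py <<'E'
def px2tool(uv,dz,tcp,q,p):
    "pixels -> tool-frame points on the tool plane z=dz"
    r=rot(q); K,D=KD(p); n=cv2.undistortPoints(np.array(uv,float).reshape(-1,1,2),K,D).reshape(-1,2)
    d=r.inv().apply(rot(p["orientation"]).apply(np.c_[n[:,0],-n[:,1],-np.ones(len(n))])); o=r.inv().apply(np.array(p["origin"])-tcp)
    return o+d*((dz-o[2])/d[:,2])[:,None]
E
python3 - <<'E'
from h import *
s=state(); p=camera_params("wrist")
q=np.array([(315,132),(485,132),(316,175),(484,175),(319,200),(482,200),(320,270),(479,270),(324,294),(476,294)])*.7
for dz in(-10,-6,-2,2): print(dz,np.round(px2tool(q,dz,s["position"],s["eef_rot"],p)[:,:2],1).tolist())
E
```

```text
-10 [[-21.0, -80.6], [21.2, -80.6], [-21.3, -70.2], [21.5, -70.2], [-20.8, -64.0], [21.3, -64.0], [-21.4, -45.5], [21.4, -45.5], [-20.7, -38.8], [20.9, -38.8]]
-6 [[-21.7, -81.0], [22.0, -80.9], [-22.0, -70.2], [22.2, -70.2], [-21.5, -63.8], [22.0, -63.7], [-22.2, -44.6], [22.1, -44.6], [-21.4, -37.7], [21.6, -37.7]]
-2 [[-22.5, -81.3], [22.7, -81.3], [-22.8, -70.2], [23.0, -70.2], [-22.3, -63.5], [22.8, -63.5], [-23.0, -43.8], [22.9, -43.7], [-22.1, -36.6], [22.4, -36.6]]
2 [[-23.2, -81.7], [23.5, -81.6], [-23.5, -70.2], [23.7, -70.2], [-23.0, -63.3], [23.5, -63.3], [-23.7, -42.9], [23.7, -42.9], [-22.9, -35.5], [23.1, -35.4]]
```

Request:
move_arm(dp=[[-3.5, -0.6, -0.6], [-3.5, -1.0, -0.6], [-3.4, -1.3, -0.6], [-3.3, -1.7, -0.5], [-3.1, -2.0, -0.4], [-2.9, -2.3, -0.2], [-2.7, -2.6, 0], [-2.4, -2.8, 0], [-2.1, -3.0, 0], [-1.8, -3.2, 0], [-1.4, -3.2, 0], [-0.6, -1.5, 0]], delta_rot=[[0.1, 0.1, -5.6], [0.1, 0.1, -5.6], [0.1, 0.1, -5.6], [0.1, 0.1, -5.6], [0.1, 0.1, -5.6], [0.1, 0.1, -5.6], [0.1, 0.1, -5.6], [0.1, 0.1, -5.6], [0.1, 0, -5.6], [0, 0, -5.6], [0, 0, -5.6], [0, 0, -5.6]], gripper=[255, 255, 255, 255, 255, 255, 255, 255, 255, 255, 255, 255])

```text
clock: 7.33
position: [591.4, -56.1, 165.9]
eef_rot: [-0.01, -0.03, 0.999, 0.0]
contact_force: [-0.0, 0.3, -1.4]
width: 0.505
```

```bash
python3 - <<'E'
from h import *
go(592,-79,180,180)
print(np.round(state()["joint_positions"],2))
E
```

```text
t 7.33 pos [591.4 -56.1 165.9] x [-0.998 -0.061  0.019] z [-0.019 -0.    -1.   ] F [-0.   0.3 -1.4] w 0.505
dp cm [ 0.1  -2.29 -1.41] norm 2.69
yaw -176.5 turn deg [ 0.  -1.1  3.5]
[-0.09  0.41  0.01  1.2  -0.   -1.72]
```

Request:
move_arm(dp=[[0, -1.2, -0.7], [0, -1.0, -0.6], [0, 0, 0], [0, 0, 0]], delta_rot=[[0, -0.5, 1.8], [0, -0.5, 1.7], [0, 0, 0], [0, 0, 0]], gripper=[255, 255, 255, 255])

```text
clock: 7.67
position: [591.3, -84.3, 173.7]
eef_rot: [-0.004, 0.002, 1.0, 0.0]
contact_force: [0.6, 0.1, -0.9]
width: 0.509
```

```bash
python3 - <<'E'
from h import *
import pickle
s=go(592,-79,120,180); s=state()
p=camera_params("wrist"); im=snapshot("wrist"); cv2.imwrite("pics/w3.png",cv2.resize(im,(800,600),interpolation=cv2.INTER_CUBIC)); pickle.dump((s,p),open("w3.pkl","wb"))
E
```

```text
t 7.67 pos [591.3 -84.3 173.7] x [-1.     0.004  0.009] z [-0.009  0.    -1.   ] F [ 0.6  0.1 -0.9] w 0.509
dp cm [-0.12  0.52  5.36] norm 5.39
yaw 179.8 turn deg [ 0.  -0.5 -0.2]
```

View pics/w3.png

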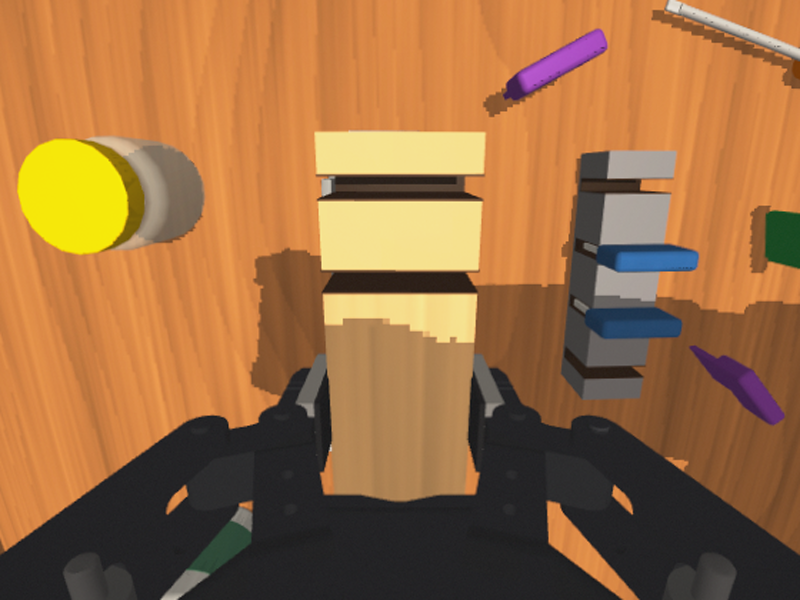

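The rest hides the clamp from here. The rack is visible at right with its blades at (650,257) and (635,322). I'll back off and up so that the bed end, guides and jaws come into view.

Request:
move_arm(dp=[[0, 2.8, -2], [0, 3, -2], [0, 3, -2], [0, 3, -2], [0, 2, -1], [0, 0, 0], [0, 0, 0]], delta_rot=[[0, -0.2, 0], [0, -0.2, 0], [0, 0, 0], [0, 0, 0], [0, 0, 0], [0, 0, 0], [0, 0, 0]], gripper=[255, 255, 255, 255, 255, 255, 255])

```text
clock: 8.3
position: [588.5, 66.7, 264.1]
eef_rot: [-0.004, -0.001, 1.0, 0.001]
contact_force: [0.1, -0.4, -2.5]
width: 0.506
```

```bash
python3 - <<'E'
from h import *
import pickle
go(592,-79,120,180); s=state()
p=camera_params("wrist"); im=snapshot("wrist"); cv2.imwrite("pics/w4.png",cv2.resize(im,(800,600),interpolation=cv2.INTER_CUBIC)); pickle.dump((s,p),open("w4.pkl","wb"))
E
```

```text
t 8.3 pos [588.5  66.7 264.1] x [-1.    -0.002  0.008] z [-0.008  0.002 -1.   ] F [ 0.1 -0.4 -2.5] w 0.506
dp cm [ -0.43 -14.61  14.37] norm 20.5
yaw -179.9 turn deg [ 0.1 -0.5  0.1]
```

View pics/w4.png

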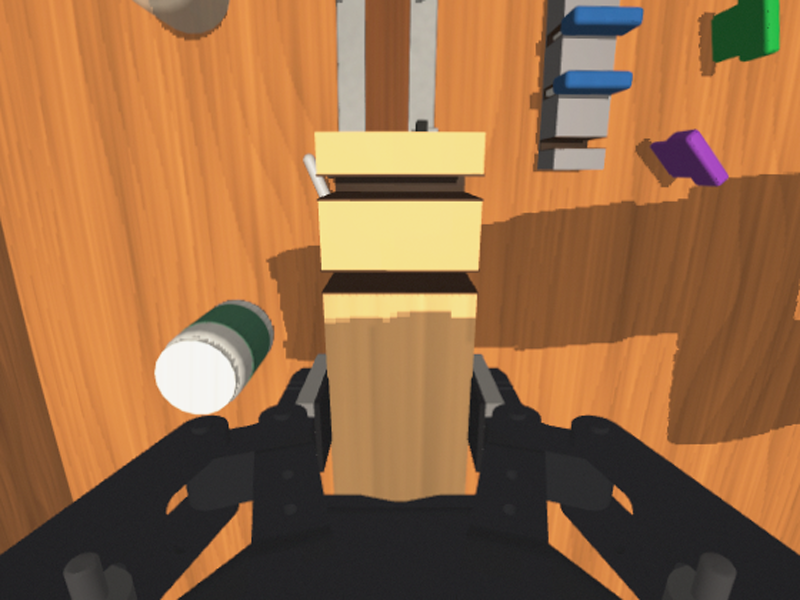

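The bed edges are at (365,60) and (410,60), running straight up the picture. The rack's near end edge is at about row 168.

```bash
python3 - <<'E'
from h import *
import pickle; s,p=pickle.load(open("w4.pkl","rb"))
for n,l,z in(("bed",[(365,20),(364.5,110),(411,20),(408.5,110)],25),("rack end",[(548,168),(604,168),(548,150),(605,150)],40),("blade tops near edge",[(564,92),(631,88),(574,30),(641,26)],68)): print(n,np.round(px2w(p,np.array(l)*.7,z)[:,:2],1).tolist())
# tool-frame consistency: tilt
E
```

```text
bed [[612.3, -115.0], [613.8, -51.5], [577.9, -115.1], [579.3, -51.6]]
rack end [[470.6, -8.2], [426.0, -8.8], [471.8, -21.6], [426.9, -22.3]]
blade tops near edge [[473.4, -58.7], [426.5, -62.2], [470.1, -97.5], [424.5, -101.3]]
```

Request:
move_arm(dp=[[-0.2, -2.6, 1.0], [-0.2, -3, 2.0], [-0.2, -3, 2.4], [-0.1, -3, 2.6], [0, -2.2, 2.6], [0, 0, 2.0], [0, 0, 0], [0, 0, 0]], delta_rot=[[0, -0.2, 0], [0, -0.2, 0], [0, 0, 0], [0, 0, 0], [0, 0, 0], [0, 0, 0], [0, 0, 0], [0, 0, 0]], gripper=[255, 255, 255, 255, 255, 255, 255, 255])

```text
clock: 9.02
position: [591.6, -79.1, 127.6]
eef_rot: [-0.003, -0.001, 1.0, 0.002]
contact_force: [0.6, 0.6, -0.2]
width: 0.507
```

```bash
python3 - <<'E'
from h import *
go(595,-78.5,85,180)
E
```

```text
t 9.02 pos [591.6 -79.1 127.6] x [-1.    -0.003  0.006] z [-0.006  0.003 -1.   ] F [ 0.6  0.6 -0.2] w 0.507
dp cm [-0.37  0.05  4.26] norm 4.27
yaw -179.9 turn deg [ 0.2 -0.3  0.1]
```

Request:
move_arm(dp=[[-0.4, 0, 0], [0, 0, 0.6], [0, 0, 0.8], [0, 0, 0.8], [0, 0, 0.8], [0, 0, 0.6], [0, 0, 0]], delta_rot=[[0.2, -0.3, 0.1], [0, 0, 0], [0, 0, 0], [0, 0, 0], [0, 0, 0], [0, 0, 0], [0, 0, 0]], gripper=[255, 255, 255, 255, 255, 255, 255])

```text
clock: 9.6
position: [598.3, -77.0, 92.5]
eef_rot: [0.003, -0.002, 1.0, -0.001]
contact_force: [-1.1, -0.5, -2.0]
width: 0.502
```

```bash
python3 - <<'E'
from h import *
go(595,-78.5,72,180)
im=snapshot("scene"); cv2.imwrite("pics/s1.png",cv2.resize(im[140:330,200:380],None,fx=3.1,fy=3.1,interpolation=cv2.INTER_CUBIC))
E
```

```text
t 9.6 pos [598.3 -77.   92.5] x [-1.    -0.004 -0.006] z [ 0.006 -0.001 -1.   ] F [-1.1 -0.5 -2. ] w 0.502
dp cm [ 0.34 -0.14  2.04] norm 2.08
yaw -179.8 turn deg [-0.1  0.3  0.2]
```

View pics/s1.png

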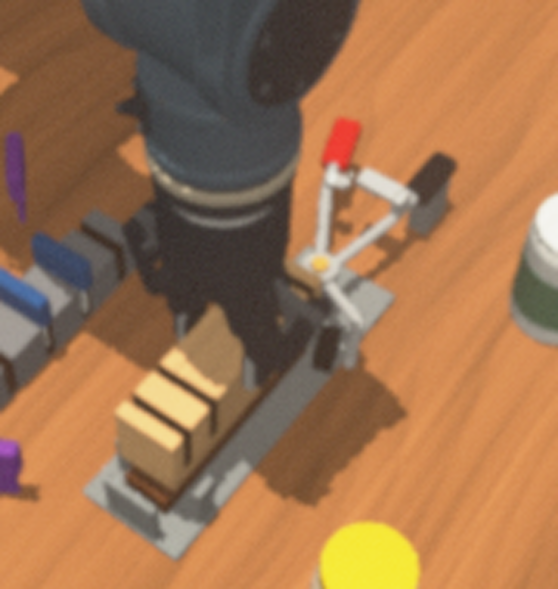

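The scene crop shows the rest above the bed and already between the jaws, clear of the end stop, and the contact force is small. I'll lower it now.

Request:
move_arm(dp=[[0.25, -0.1, 0.4], [0, 0, 0.5], [0, 0, 0.5], [0, 0, 0.4], [0, 0, 0]], delta_rot=[[0, 0.2, 0.2], [0, 0, 0], [0, 0, 0], [0, 0, 0], [0, 0, 0]], gripper=[255, 255, 255, 255, 255])

```text
clock: 10.07
position: [597.1, -78.2, 74.3]
eef_rot: [0.003, -0.0, 1.0, -0.001]
contact_force: [0.7, -0.4, -1.7]
width: 0.509
```

```bash
python3 - <<'E'
from h import *
go(595,-78.5,70,180)
E
```

```text
t 10.07 pos [597.1 -78.2  74.3] x [-1.    -0.    -0.005] z [ 0.005 -0.002 -1.   ] F [ 0.7 -0.4 -1.7] w 0.509
dp cm [ 0.21 -0.03  0.43] norm 0.48
yaw -180.0 turn deg [-0.1  0.3  0. ]
```

Request:
move_arm(dp=[[0.15, 0, 0.15], [0.1, 0, 0.15], [0, 0, 0.15], [0, 0, 0.1], [0, 0, 0]], delta_rot=[[0, 0.2, 0], [0, 0, 0], [0, 0, 0], [0, 0, 0], [0, 0, 0]], gripper=[255, 255, 255, 255, 255])

```text
clock: 10.48
position: [597.1, -78.8, 70.8]
eef_rot: [0.004, 0.0, 1.0, -0.001]
contact_force: [0.8, 2.2, 0.1]
width: 0.504
```

```bash
python3 - <<'E'
from h import *
go(595,-78.5,70,180)
E
```

```text
t 10.48 pos [597.1 -78.8  70.8] x [-1.     0.001 -0.008] z [ 0.008 -0.002 -1.   ] F [0.8 2.2 0.1] w 0.504
dp cm [0.21 0.03 0.08] norm 0.22
yaw 180.0 turn deg [-0.1  0.4 -0. ]
```

Request:
move_arm(dp=[[0, 0, 0], [0, 0, 0], [0, 0, 0], [0, 0, 0], [0, 0, -1.5], [0, 0, -2.5], [0, 0, -3], [0, 0, -3], [0, 0, -3], [0, 0, 0], [0, 0, 0]], delta_rot=[[0, 0, 0], [0, 0, 0], [0, 0, 0], [0, 0, 0], [0, 0, 0], [0, 0, 0], [0, 0, 0], [0, 0, 0], [0, 0, 0], [0, 0, 0], [0, 0, 0]], gripper=[100, 60, 0, 0, 0, 0, 0, 0, 0, 0, 0])

```text
clock: 11.4
position: [592.4, -78.2, 203.2]
eef_rot: [-0.001, -0.0, 1.0, -0.001]
contact_force: [-0.2, 0.8, -0.6]
width: 1.0
```

```bash
python3 - <<'E'
from h import *
import pickle
go(520,150,150,90); s=state()
p=camera_params("wrist"); im=snapshot("wrist"); cv2.imwrite("pics/w5.png",cv2.resize(im,(800,600),interpolation=cv2.INTER_CUBIC)); pickle.dump((s,p),open("w5.pkl","wb"))
im=snapshot("top");cv2.imwrite("pics/t2.png",im); cv2.imwrite("pics/t2c.png",cv2.resize(im[150:275,195:375],None,fx=4.4,fy=4.4,interpolation=cv2.INTER_CUBIC))
E
```

```text
t 11.4 pos [592.4 -78.2 203.2] x [-1.    -0.     0.003] z [-0.003 -0.002 -1.   ] F [-0.2  0.8 -0.6] w 1.0
dp cm [ 7.22 22.83  5.3 ] norm 24.52
yaw -180.0 turn deg [-0.2 -0.1 90. ]
```

View pics/w5.png

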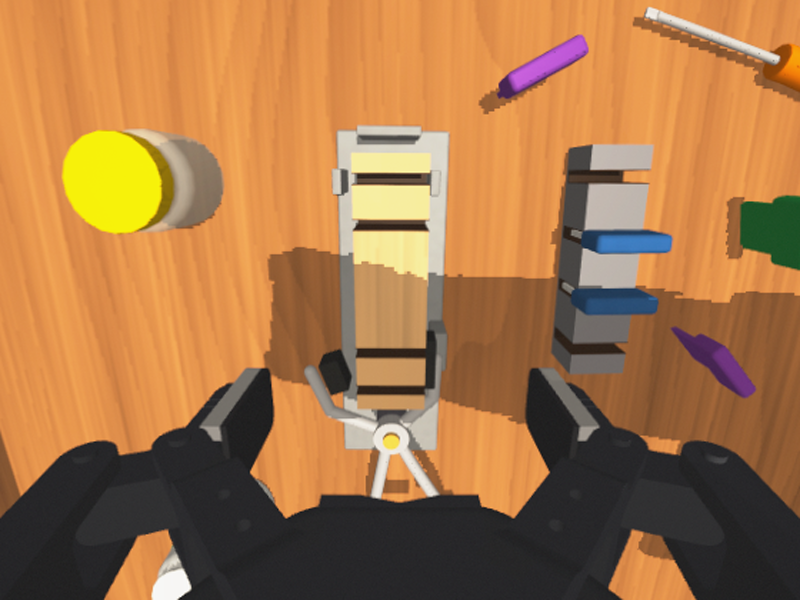

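The rest sits on the bed between the guides (337..440 at row 180), with its near end between the jaw pads at (335,372) and (432,360). It is close to the fixed jaw and clear of the end stop. Next I'll work out the clamp geometry in wrist terms and the red-pad approach.

```bash
python3 - <<'E'
from h import *
import pickle; s,p=pickle.load(open("w5.pkl","rb"))
f=lambda l,z:px2w(p,np.array(l)*.7,z)
c=f([(351,152),(431,152),(425,408),(357,408)],75); print("rest",np.round(c[:,:2],1).tolist(),c.mean(0))
print("slots",np.round(f([(391,176),(391,222),(391,352),(391,390)],75)[:,:2],1).tolist())
print("pivot",f([(391,440)],50)[0],"jaw top edge",f([(428,332),(428,388)],58)[:,:2].round(1).tolist())
print("stop",f([(358,136),(420,136)],45)[:,:2].round(1).tolist())
print("rack",f([(596,145),(653,145),(622,373),(567,373)],40)[:,:2].round(1).tolist())
print("heads top",f([(583,232),(671,234),(571,291),(657,293)],68)[:,:2].round(1).tolist())
E
```

```text
rest [[618.7, -160.7], [574.1, -160.6], [574.9, -0.7], [619.6, -0.8]] [596.83200478 -80.71703375  75.        ]
slots [[596.5, -147.7], [596.6, -121.9], [597.0, -40.6], [597.2, -14.0]]
pivot [597.90263343  40.65925721  50.        ] jaw top edge [[572.7, -47.7], [571.9, -6.4]]
stop [[617.2, -171.6], [578.9, -171.5]]
rack [[466.2, -167.3], [428.9, -167.9], [427.0, -8.1], [468.4, -8.4]]
heads top [[480.8, -115.4], [425.8, -114.5], [484.1, -78.5], [428.5, -77.1]]
```

The measurements agree: the rest's middle is at (597,-81), and the jaw face and end stop put the bed at about (597,-79). Next I'll bring the closed fingers to the outside of the red pad.

Request:
move_arm(dp=[[1.1, 2.6, 0.3], [1.2, 3, 0.6], [1.2, 3, 0.6], [1.2, 3, 0.6], [1.2, 3, 0.6], [1.2, 3, 0.6], [1.2, 3, 0.6], [0.8, 2.4, 0.6], [0, 0, 0], [0, 0, 0]], delta_rot=[[0, 0, 0], [0, 0, 0], [0, 0, 0], [0, 0, 0], [0, 0, 0], [0, 0, 0], [0, 0, 0], [0, 0, 0], [0, 0, 0], [0, 0, 0]], gripper=[255, 255, 255, 255, 255, 255, 255, 255, 255, 255])

```text
clock: 12.33
position: [490.7, 158.2, 142.2]
eef_rot: [-0.011, 0.002, 1.0, -0.003]
contact_force: [0.1, -0.2, 0.5]
width: 0.002
```

```bash
python3 - <<'E'
from h import *
import pickle
go(500,157,62,180); s=state()
p=camera_params("wrist"); im=snapshot("wrist"); cv2.imwrite("pics/w6.png",cv2.resize(im,(800,600),interpolation=cv2.INTER_CUBIC)); pickle.dump((s,p),open("w6.pkl","wb"))
E
```

```text
t 12.33 pos [490.7 158.2 142.2] x [-1.     0.004  0.021] z [-0.021 -0.006 -1.   ] F [ 0.1 -0.2  0.5] w 0.002
dp cm [-1.1  -0.07  8.  ] norm 8.08
yaw 179.8 turn deg [-0.4 -1.2 -0.2]
```

View pics/w6.png

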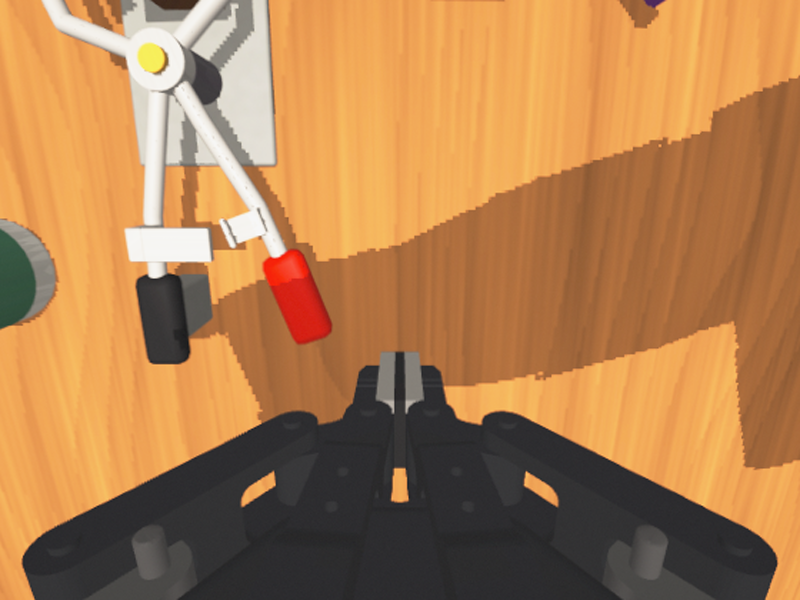

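The red pad is at about (297,297) in this view and the pivot at (152,58), with the fingers clear to the right of the pad.

```bash
python3 - <<'E'
from h import *
import pickle; s,p=pickle.load(open("w6.pkl","rb"))
print(px2w(p,np.array([(297,297),(264,270),(330,325),(300,343)])*.7,54).round(1).tolist(),px2w(p,np.array([(152,58)])*.7,55).round(1))
E
```

```text
[[540.8, 147.4, 54.0], [556.3, 133.2, 54.0], [524.7, 162.7, 54.0], [540.9, 172.5, 54.0]] [[598.4  35.9  55. ]]
```

Request:
move_arm(dp=[[-0.5, -0.1, 1.6], [-0.3, 0, 2], [0, 0, 2], [0, 0, 1.6], [0, 0, 0], [0, 0, 0]], delta_rot=[[-0.4, -0.6, -0.2], [0, -0.5, 0], [0, 0, 0], [0, 0, 0], [0, 0, 0], [0, 0, 0]], gripper=[255, 255, 255, 255, 255, 255])

```text
clock: 12.88
position: [500.6, 151.4, 66.8]
eef_rot: [-0.001, 0.003, 1.0, -0.0]
contact_force: [1.0, 0.6, 1.0]
width: 0.006
```

```bash
python3 - <<'E'
from h import *
go(510,156,62,180)
E
```

```text
t 12.88 pos [500.6 151.4  66.8] x [-1.     0.006  0.001] z [-0.001 -0.    -1.   ] F [1.  0.6 1. ] w 0.006
dp cm [-0.94  0.47  0.48] norm 1.15
yaw 179.6 turn deg [-0.  -0.1 -0.4]
```

Request:
move_arm(dp=[[-0.2, 0.4, 0.4], [-0.5, 0, 0], [-0.5, 0, 0], [-0.5, 0, 0], [-0.5, 0, 0], [-0.5, 0, 0]], delta_rot=[[0, 0, 0], [0, 0, 0], [0, 0, 0], [0, 0, 0], [0, 0, 0], [0, 0, 0]], gripper=[255, 255, 255, 255, 255, 255])

```text
clock: 13.38
position: [530.1, 154.7, 65.4]
eef_rot: [-0.001, 0.004, 1.0, 0.001]
contact_force: [-6.5, -1.5, 3.0]
width: -0.002
```

Request:
move_arm(dp=[[-0.5, 0, 0], [-0.5, 0, 0], [-0.5, 0, 0], [-0.5, 0, 0]], delta_rot=[[0, 0, 0], [0, 0, 0], [0, 0, 0], [0, 0, 0]], gripper=[255, 255, 255, 255])

```text
clock: 13.72
position: [540.9, 156.2, 62.3]
eef_rot: [-0.012, 0.002, 1.0, 0.003]
contact_force: [-5.6, 4.4, 1.1]
width: -0.0
```

Request:
move_arm(dp=[[-0.6, 0, 0], [-0.6, 0, 0], [-0.6, 0, 0]], delta_rot=[[0, -0.5, 0], [0, -0.5, 0], [0, 0, 0]], gripper=[255, 255, 255])

```text
clock: 13.97
position: [555.7, 158.4, 60.9]
eef_rot: [-0.008, 0.0, 1.0, 0.005]
contact_force: [-8.7, 6.5, 3.0]
width: -0.001
```

```bash
python3 - <<'E'
from h import *
go(520,156,62,180)
E
```

```text
t 13.97 pos [555.7 158.4  60.9] x [-1.     0.001  0.016] z [-0.015  0.009 -1.   ] F [-8.7  6.5  3. ] w -0.001
dp cm [ 3.57 -0.25 -0.05] norm 3.58
yaw 180.0 turn deg [ 0.5 -0.9 -0.1]
```

Request:
move_arm(dp=[[-0.7, 0, 0], [-0.7, 0, 0]], delta_rot=[[0, -0.5, 0], [0, 0, 0]], gripper=[255, 255])

```text
clock: 14.13
position: [565.6, 160.2, 59.9]
eef_rot: [-0.008, -0.001, 1.0, 0.006]
contact_force: [-14.8, 5.0, 3.7]
width: 0.001
```

Request:
move_arm(dp=[[-0.3, 0, 0]], delta_rot=[[0, 0, 0]], gripper=[255])

```text
clock: 14.22
position: [566.1, 160.4, 59.2]
eef_rot: [-0.011, -0.001, 1.0, 0.006]
contact_force: [-13.6, -1.0, 5.4]
width: 0.002
```

```bash
python3 - <<'E'
from h import *
im=snapshot("top"); cv2.imwrite("pics/t3.png",im); cv2.imwrite("pics/t3c.png",cv2.resize(im[150:275,195:375],None,fx=4.4,fy=4.4,interpolation=cv2.INTER_CUBIC))
go(520,156,62,180)
E
```

```text
t 14.27 pos [565.9 160.3  58.9] x [-1.    -0.002  0.023] z [-0.024  0.012 -1.   ] F [-13.1   2.7   4.6] w -0.002
dp cm [ 4.59 -0.41 -0.21] norm 4.62
yaw -179.9 turn deg [ 0.7 -1.3  0.1]
```

Request:
move_arm(dp=[[1.0, 0, 0], [2, 0, 0], [2, 0, 0], [1, 0, -2], [0, 0, -3], [0, 0, -3], [0, 0, -2], [0, 0, 0]], delta_rot=[[0, 0, 0], [0.7, -1.3, 0], [0, 0, 0], [0, 0, 0], [0, 0, 0], [0, 0, 0], [0, 0, 0], [0, 0, 0]], gripper=[255, 255, 255, 255, 255, 255, 255, 255])

```text
clock: 14.93
position: [505.7, 157.3, 163.2]
eef_rot: [-0.0, -0.0, 1.0, -0.005]
contact_force: [1.8, 0.1, -0.1]
width: 0.004
```

```bash
python3 - <<'E'
from h import *
import pickle
go(447,-68,150,180); s=state()
p=camera_params("wrist"); im=snapshot("wrist"); cv2.imwrite("pics/w7.png",cv2.resize(im,(800,600),interpolation=cv2.INTER_CUBIC)); pickle.dump((s,p),open("w7.pkl","wb"))
im=snapshot("top"); cv2.imwrite("pics/t4.png",im)
E
```

```text
t 14.93 pos [505.7 157.3 163.2] x [-1. -0.  0.] z [-0.   -0.01 -1.  ] F [ 1.8  0.1 -0.1] w 0.004
dp cm [  5.88 -22.51   1.54] norm 23.32
yaw -180.0 turn deg [-0.5 -0.   0. ]
```

View pics/w7.png

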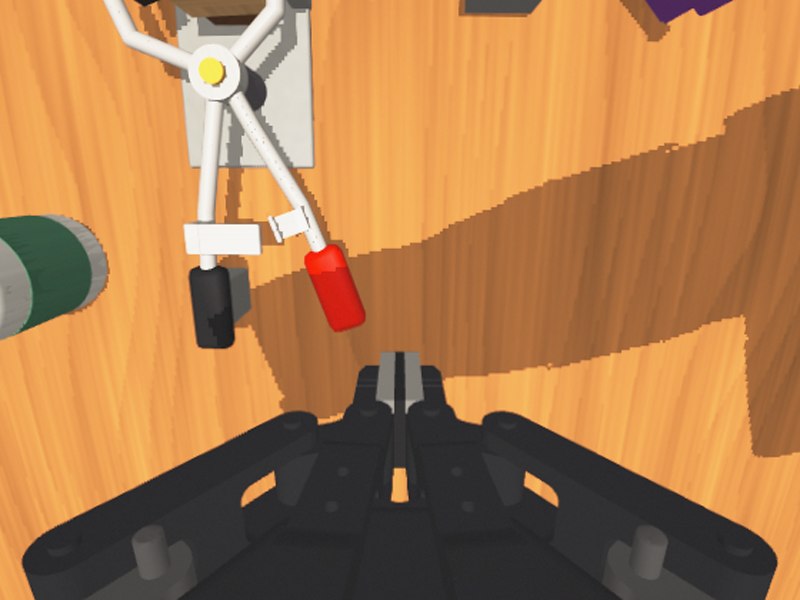

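The picture shows the red pad back open at (335,288), so the ratchet didn't catch. My fingers sank while pushing and pressed the pad about 4–5 N down, which frees the teeth. I'll repeat the push with a slight upward bias.

Request:
move_arm(dp=[[0, 0, 2], [0, 0, 2.4], [0, 0, 2.4], [0, 0, 2.2], [0, 0, 0.8], [0, 0, 0], [0, 0, 0]], delta_rot=[[-0.5, 0, 0], [0, 0, 0], [0, 0, 0], [0, 0, 0], [0, 0, 0], [0, 0, 0], [0, 0, 0]], gripper=[255, 255, 255, 255, 255, 255, 255])

```text
clock: 15.62
position: [504.6, 155.4, 53.5]
eef_rot: [-0.003, 0.0, 1.0, -0.002]
contact_force: [-0.0, -0.3, -0.3]
width: -0.007
```

```bash
python3 - <<'E'
from h import *
go(515,156,61,180)
E
```

```text
t 15.62 pos [504.6 155.4  53.5] x [-1.     0.     0.006] z [-0.006 -0.004 -1.   ] F [-0.  -0.3 -0.3] w -0.007
dp cm [-1.04  0.06 -0.76] norm 1.29
yaw 180.0 turn deg [-0.2 -0.3 -0. ]
```

Request:
move_arm(dp=[[-0.6, 0, 0], [-0.6, 0, -0.1], [-0.6, 0, -0.1], [-0.6, 0, -0.15], [-0.6, 0, -0.15], [-0.6, 0, -0.15]], delta_rot=[[0, -0.3, 0], [0, 0, 0], [0, 0, 0], [0, 0, 0], [0, 0, 0], [0, 0, 0]], gripper=[255, 255, 255, 255, 255, 255])

```text
clock: 16.12
position: [530.3, 156.0, 58.7]
eef_rot: [-0.013, -0.002, 1.0, -0.001]
contact_force: [-13.3, 0.6, -8.2]
width: 0.002
```

Request:
move_arm(dp=[[-0.6, 0, -0.15], [-0.6, 0, -0.15], [-0.6, 0, -0.15]], delta_rot=[[0, -0.4, 0], [0, -0.4, 0], [0, -0.4, 0]], gripper=[255, 255, 255])

```text
clock: 16.37
position: [532.4, 155.8, 57.3]
eef_rot: [-0.021, -0.003, 1.0, -0.001]
contact_force: [-20.7, 5.1, -4.2]
width: 0.001
```

Request:
move_arm(dp=[[-0.9, 0, 0.05], [-0.9, 0, 0]], delta_rot=[[0, -0.8, 0], [0, -0.8, 0]], gripper=[255, 255])

```text
clock: 16.53
position: [543.7, 156.4, 54.4]
eef_rot: [-0.014, -0.005, 1.0, 0.0]
contact_force: [-11.0, 2.3, 0.3]
width: 0.004
```

```bash
python3 - <<'E'
from h import *
go(532,156,58,180)
im=snapshot("scene"); cv2.imwrite("pics/s2.png",cv2.resize(im[130:270,220:380],None,fx=3.6,fy=3.6,interpolation=cv2.INTER_CUBIC))
print(state()["joint_torque"])
E
```

```text
t 16.53 pos [543.7 156.4  54.4] x [-1.    -0.009  0.028] z [-0.028 -0.    -1.   ] F [-11.    2.3   0.3] w 0.004
dp cm [ 1.18 -0.03 -0.32] norm 1.22
yaw -179.5 turn deg [ 0.  -1.6  0.5]
[ -2.39940427 -66.16998196  29.91745949  -0.68315322  -1.22977886
   0.09558643]
```

View pics/s2.png

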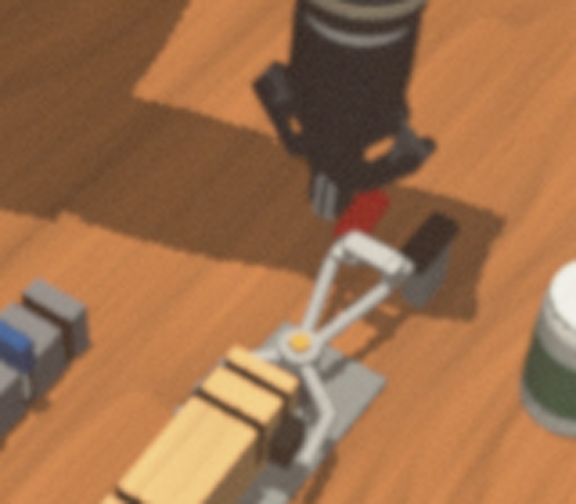

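The fingers now bear squarely on the pad's side with no vertical force, and the moving jaw's pad is at the rest. I'll keep pushing.

Request:
move_arm(dp=[[-0.7, 0, -0.1], [-0.7, 0, -0.1]], delta_rot=[[0, -0.8, 0.2], [0, -0.8, 0]], gripper=[255, 255])

```text
clock: 16.75
position: [552.3, 157.6, 54.9]
eef_rot: [-0.007, -0.004, 1.0, 0.001]
contact_force: [-31.0, 5.9, -1.1]
width: 0.001
```

Request:
move_arm(dp=[[-0.6, 0, -0.05]], delta_rot=[[0, -0.5, 0]], gripper=[255])

```text
clock: 16.83
position: [554.1, 158.0, 54.2]
eef_rot: [-0.007, -0.005, 1.0, 0.002]
contact_force: [-11.0, 5.6, 0.8]
width: -0.003
```

Request:
move_arm(dp=[[-0.6, 0, -0.05], [-0.6, 0, -0.05]], delta_rot=[[0, -0.4, 0], [0, -0.4, 0]], gripper=[255, 255])

```text
clock: 17.0
position: [560.1, 159.4, 54.4]
eef_rot: [-0.006, -0.006, 1.0, 0.003]
contact_force: [-15.3, 4.3, 2.3]
width: -0.003
```

Request:
move_arm(dp=[[-0.5, 0, -0.05]], delta_rot=[[0, 0, 0]], gripper=[255])

```text
clock: 17.08
position: [560.7, 159.5, 54.2]
eef_rot: [-0.011, -0.006, 1.0, 0.003]
contact_force: [-21.5, 2.0, 2.8]
width: -0.001
```

Request:
move_arm(dp=[[-0.9, 0, -0.1], [-0.9, 0, -0.1]], delta_rot=[[0, 0, 0], [0, 0, 0]], gripper=[255, 255])

```text
clock: 17.25
position: [562.2, 159.5, 52.6]
eef_rot: [-0.027, -0.008, 1.0, 0.003]
contact_force: [-34.1, 4.9, 3.6]
width: 0.001
```

Request:
move_arm(dp=[[0.3, 0, 0], [0.6, 0, 0], [0.8, 0, 0]], delta_rot=[[0, 0, 0], [0, 0, 0], [0, 0, 0]], gripper=[255, 255, 255])

```text
clock: 17.5
position: [539.2, 157.4, 52.8]
eef_rot: [-0.035, -0.008, 0.999, 0.001]
contact_force: [-1.7, -1.2, 2.9]
width: -0.001
```

Request:
move_arm(dp=[[1.5, 0, 0], [1.5, 0, 0], [0.5, 0, -2], [0, 0, -3], [0, 0, -3], [0, 0, -3], [0, 0, 0]], delta_rot=[[0, -2, 0], [0, -2, 0], [0, 0, 0], [0, 0, 0], [0, 0, 0], [0, 0, 0], [0, 0, 0]], gripper=[255, 255, 255, 255, 255, 255, 255])

```text
clock: 18.08
position: [506.4, 156.2, 173.0]
eef_rot: [0.006, -0.007, 1.0, 0.002]
contact_force: [0.8, 0.2, 0.9]
width: 0.004
```

```bash
python3 - <<'E'
from h import *
import pickle
go(447,-68,150,180); s=state()
p=camera_params("wrist"); im=snapshot("wrist"); pickle.dump((s,p),open("w8.pkl","wb"))
im2=snapshot("scene")
a=cv2.resize(im[:260,:],(560,260)); b=cv2.resize(im2[130:270,220:380],(366,320),interpolation=cv2.INTER_CUBIC)
o=np.zeros((590,560,3),np.uint8); o[:260]=a; o[265:585,:366]=b; cv2.imwrite("pics/w8.png",o)
E
```

```text
t 18.08 pos [506.4 156.2 173. ] x [-1.    -0.015 -0.011] z [ 0.011  0.004 -1.   ] F [0.8 0.2 0.9] w 0.004
dp cm [  6.29 -22.34   2.14] norm 23.31
yaw -179.2 turn deg [0.2 0.7 0.8]
```

View pics/w8.png

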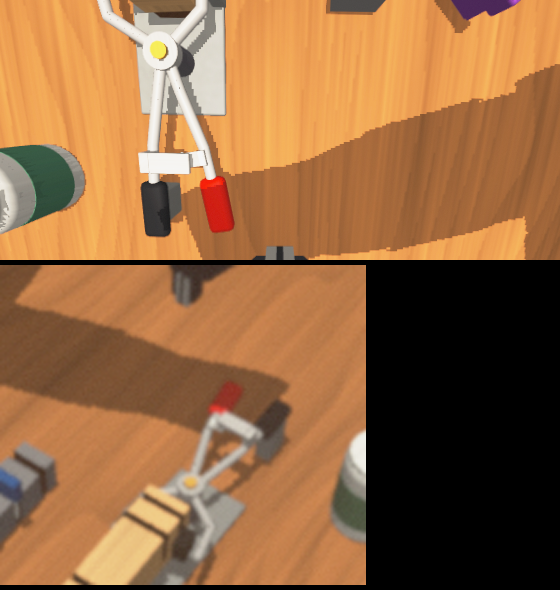

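The clamp has latched: the red pad is at (217,204), against about (235,202) in this scale when open. I'll measure which tooth it's on.

```bash
python3 - <<'E'
from h import *
import pickle
for f,q in(("w7",[(335,288),(212,307),(212,71)]),("w8",[(217/.7,204/.7),(155/.7,208/.7),(158/.7,50/.7)])):
    s,p=pickle.load(open(f+".pkl","rb")); print(f,px2w(p,np.array(q)*.7,54).round(1).tolist())
E
```

```text
w7 [[541.4, 147.2, 54.0], [612.2, 158.3, 54.0], [598.9, 35.5, 54.0]]
w8 [[559.9, 153.3, 54.0], [613.0, 157.7, 54.0], [599.2, 35.6, 54.0]]
```

The handle sits at about 0.17 rad, the loose tooth. At full stroke my fingers still pressed the pad slightly down (Fz +3.6) and slipped the teeth. I'll repeat, lifting a little at the stop before backing off.

Request:
move_arm(dp=[[0, 0, 2], [0, 0, 2.5], [0, 0, 2.5], [0, 0, 2.5], [-0.5, 0, 1.0], [-0.8, 0, 0], [0, 0, 0]], delta_rot=[[0.2, 0.3, 0.4], [0, 0.3, 0.4], [0, 0, 0], [0, 0, 0], [0, 0, 0], [0, 0, 0], [0, 0, 0]], gripper=[255, 255, 255, 255, 255, 255, 255])

```text
clock: 18.77
position: [521.2, 155.4, 58.0]
eef_rot: [-0.0, 0.0, 1.0, -0.0]
contact_force: [0.6, 0.1, 0.8]
width: 0.003
```

```bash
python3 - <<'E'
from h import *
go(535,158,56,180)
E
```

```text
t 18.77 pos [521.2 155.4  58. ] x [-1.     0.001  0.001] z [-0.001 -0.001 -1.   ] F [0.6 0.1 0.8] w 0.003
dp cm [-1.38  0.26  0.2 ] norm 1.42
yaw 180.0 turn deg [-0. -0. -0.]
```

Request:
move_arm(dp=[[-0.6, 0.2, 0.3], [-0.6, 0, 0.1], [-0.7, 0, -0.1], [-0.7, 0, -0.15], [-0.7, 0, -0.15]], delta_rot=[[0, 0, 0], [0, 0, 0], [0, -0.5, 0], [0, -0.5, 0], [0, -0.5, 0]], gripper=[255, 255, 255, 255, 255])

```text
clock: 19.18
position: [542.7, 158.3, 55.3]
eef_rot: [-0.002, -0.001, 1.0, 0.001]
contact_force: [-27.4, 4.9, -1.9]
width: -0.002
```

Request:
move_arm(dp=[[-0.8, 0, -0.15], [-0.8, 0, -0.15]], delta_rot=[[0, -0.7, 0], [0, -0.7, 0]], gripper=[255, 255])

```text
clock: 19.35
position: [550.3, 159.0, 56.0]
eef_rot: [0.002, -0.003, 1.0, 0.002]
contact_force: [-18.5, 8.5, -4.4]
width: 0.001
```

Request:
move_arm(dp=[[-0.8, 0, -0.15], [-0.8, 0, -0.15], [-0.8, 0, -0.2]], delta_rot=[[0, -0.5, 0], [0, -0.5, 0], [0, -0.5, 0]], gripper=[255, 255, 255])

```text
clock: 19.6
position: [554.4, 159.5, 55.2]
eef_rot: [-0.005, -0.005, 1.0, 0.002]
contact_force: [-10.8, 5.1, 0.7]
width: -0.002
```

Request:
move_arm(dp=[[-0.6, 0, -0.3], [-0.5, 0, -0.3]], delta_rot=[[0, -0.5, 0], [0, 0, 0]], gripper=[255, 255])

```text
clock: 19.77
position: [558.1, 160.3, 59.5]
eef_rot: [-0.008, -0.007, 1.0, 0.003]
contact_force: [-13.6, 1.7, -1.6]
width: -0.002
```

Request:
move_arm(dp=[[-0.9, 0, -0.2], [-0.9, 0, -0.2]], delta_rot=[[0, -0.3, 0], [0, -0.3, 0]], gripper=[255, 255])

```text
clock: 19.93
position: [562.1, 160.7, 59.9]
eef_rot: [-0.018, -0.008, 1.0, 0.004]
contact_force: [-33.4, 4.7, -2.7]
width: 0.001
```

Request:
move_arm(dp=[[-0.4, 0, -0.3], [0.1, 0, -0.3]], delta_rot=[[0, 0, 0], [0, 0, 0]], gripper=[255, 255])

```text
clock: 20.1
position: [555.1, 159.9, 62.4]
eef_rot: [-0.029, -0.009, 1.0, 0.003]
contact_force: [-0.3, -0.8, -0.2]
width: -0.001
```

Request:
move_arm(dp=[[1.5, 0, 0], [2, 0, 0], [1, 0, -2], [0, 0, -3], [0, 0, -3], [0, 0, -2.5], [0, 0, 0]], delta_rot=[[0, -1.5, 0], [0, -1.5, 0], [0, 0, 0], [0, 0, 0], [0, 0, 0], [0, 0, 0], [0, 0, 0]], gripper=[255, 255, 255, 255, 255, 255, 255])

```text
clock: 20.68
position: [510.5, 158.6, 176.5]
eef_rot: [-0.0, -0.009, 1.0, 0.003]
contact_force: [0.6, -0.6, 0.4]
width: 0.002
```

```bash
python3 - <<'E'
from h import *
import pickle
go(447,-68,180,180); s=state()
p=camera_params("wrist"); im=snapshot("wrist"); pickle.dump((s,p),open("w9.pkl","wb")); cv2.imwrite("pics/w9.png",im)
h=cv2.cvtColor(im,cv2.COLOR_BGR2HSV); m=((h[...,1]>200)&(h[...,2]>100)&((h[...,0]<4)|(h[...,0]>176))).astype(np.uint8)
n,l,st_,c=cv2.connectedComponentsWithStats(m); i=1+np.argmax(st_[1:,4]); print(st_[i],c[i],px2w(p,[c[i]],54))
E
```

```text
t 20.68 pos [510.5 158.6 176.5] x [-1.    -0.018  0.   ] z [-0.     0.006 -1.   ] F [ 0.6 -0.6  0.4] w 0.002
dp cm [  6.77 -22.53  -0.48] norm 23.53
yaw -178.9 turn deg [ 0.3 -0.   1.1]
[ 187  178   28   55 1278] [200.57902973 206.36541471] [[577.29047428 159.2049007   54.        ]]
```

The red pad is now at x≈577 with black at 613, so the lever is about 0.02–0.03, the firm tooth, hands off. Next I'll go to the blades.

Request:
move_arm(dp=[[0.8, -2.6, 0], [0.8, -3.1, 0], [0.8, -3.1, 0.2], [0.8, -3.1, 0.3], [0.8, -3.1, 0.3], [0.7, -3.1, 0.3], [0.7, -3, 0.3], [0.6, -1.2, 0.3], [0, 0, 0], [0, 0, 0]], delta_rot=[[0.3, 0, 0.5], [0, 0, 0.5], [0, 0, 0], [0, 0, 0], [0, 0, 0], [0, 0, 0], [0, 0, 0], [0, 0, 0], [0, 0, 0], [0, 0, 0]], gripper=[0, 0, 0, 0, 0, 0, 0, 0, 0, 0])

```text
clock: 21.57
position: [453.1, -73.3, 155.1]
eef_rot: [0.004, -0.001, 1.0, 0.0]
contact_force: [-0.3, -0.2, -0.5]
width: 0.999
```

```bash
python3 - <<'E'
from h import *
import pickle
go(449,-68,120,180); s=state()
p=camera_params("wrist"); im=snapshot("wrist"); pickle.dump((s,p),open("w10.pkl","wb")); cv2.imwrite("pics/w10.png",cv2.resize(im,(800,600),interpolation=cv2.INTER_CUBIC))
E
```

```text
t 21.57 pos [453.1 -73.3 155.1] x [-1.    -0.003 -0.007] z [ 0.007  0.001 -1.   ] F [-0.3 -0.2 -0.5] w 0.999
dp cm [0.43 0.53 3.5 ] norm 3.57
yaw -179.8 turn deg [0.  0.4 0.2]
```

View pics/w10.png

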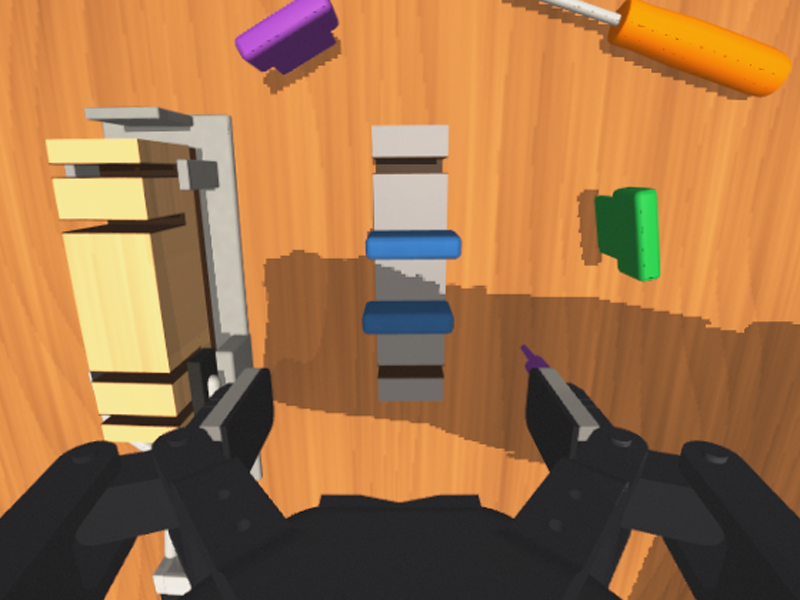

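The two blue heads show at (412,245) and (408,317), and the rack between the open fingers. I've viewed 15 pictures, so from here I'll fit the heads by code, matching projected box hulls to the blue mask.

```bash
cat >> h.py <<'E'
from scipy.optimize import minimize
def bluemask(im):
    h=cv2.cvtColor(im,cv2.COLOR_BGR2HSV); return ((h[...,0]>98)&(h[...,0]<120)&(h[...,1]>110)&(h[...,2]>50)).astype(np.uint8)
def hullmask(p,X,sh,k=1):
    m=np.zeros(sh,np.uint8); q=cv2.convexHull(w2px(p,X).astype(np.float32)); cv2.fillPoly(m,[np.round(q*16).astype(np.int32)],1,shift=4); return m
def box(c,d,yaw=0):
    u=np.array([[a,b,e] for a in(-1,1) for b in(-1,1) for e in(-1,1)])*np.array(d)/2; return np.array(c)+R.from_euler("z",yaw,degrees=True).apply(u)
def fitheads(p,im,guess,z=54):
    m=bluemask(im); n,l,s,c=cv2.connectedComponentsWithStats(m); out=[]
    for i in range(1,n):
        if s[i,4]<300: continue
        t=(l==i)
        # extents of mask vs extents of projected box -> solve x,y (least squares on bbox)
        ys,xs=np.where(t); bb=np.array([xs.min(),xs.max()+1,ys.min(),ys.max()+1])
        g=min(guess,key=lambda g:np.hypot(*(w2px(p,[[*g,z]])[0]-c[i])))
        f=lambda v:-(lambda h:(h&t).sum()/max((h|t).sum(),1))(hullmask(p,box([v[0],v[1],z],[48,12,28],v[2]),m.shape).astype(bool))
        r=minimize(f,[*g,0],method="Nelder-Mead",options=dict(initial_simplex=[[*g,0],[g[0]+6,g[1],0],[g[0],g[1]+6,0],[*g,4]],xatol=.1)); out.append((np.round(r.x,1).tolist(),round(-r.fun,3),s[i].tolist()))
    return out
E
python3 - <<'E'
from h import *
import pickle
s,p=pickle.load(open("w10.pkl","rb")); im=cv2.resize(cv2.imread("pics/w10.png"),(560,420),interpolation=cv2.INTER_AREA)
for o in fitheads(p,im,[(449,-68),(449,-108)]): print(o)
print("rack",px2w(p,np.array([(372,126),(448,126),(442,400),(379,400)])*.7,40).round(1).tolist())
E
```

```text
([449.3, -108.9, 2.0], np.float64(0.788), [256, 162, 66, 19, 1211])
([449.0, -68.0, 4.0], np.float64(0.778), [254, 211, 63, 22, 1327])
rack [[468.1, -167.7, 40.0], [428.7, -167.8, 40.0], [427.1, -9.0, 40.0], [466.2, -8.7, 40.0]]
```

The rack corners agree with its size and put its centre at (447.5,-88.3), so the blades are at y -68.3 and -108.3. I'll take the first one.

Request:
move_arm(dp=[[0.5, 0.5, 0.5], [0, 0, 1.5], [0, 0, 1.7], [0, 0, 1.5], [0, 0, 0], [0, 0, 0]], delta_rot=[[0, 0.4, 0.2], [0, 0, 0], [0, 0, 0], [0, 0, 0], [0, 0, 0], [0, 0, 0]], gripper=[0, 0, 0, 0, 0, 0])

```text
clock: 22.12
position: [449.7, -61.2, 100.8]
eef_rot: [0.0, -0.003, 1.0, 0.001]
contact_force: [-0.8, 0.6, 0.3]
width: 0.999
```

```bash
python3 - <<'E'
from h import *
go(447.5,-68.3,60,180)
E
```

```text
t 22.12 pos [449.7 -61.2 100.8] x [-1.    -0.006 -0.001] z [ 0.001  0.001 -1.   ] F [-0.8  0.6  0.3] w 0.999
dp cm [ 0.22 -0.71  4.08] norm 4.15
yaw -179.7 turn deg [0.1 0.  0.3]
```

Request:
move_arm(dp=[[0.2, -0.6, 0], [0, 0, 0], [0, 0, 0.8], [0, 0, 0.8], [0, 0, 0.5], [0, 0, 0]], delta_rot=[[0, 0, 0.3], [0, 0, 0], [0, 0, 0], [0, 0, 0], [0, 0, 0], [0, 0, 0]], gripper=[0, 0, 0, 0, 0, 0])

```text
clock: 22.62
position: [449.5, -66.3, 80.5]
eef_rot: [0.002, -0.001, 1.0, 0.001]
contact_force: [-0.6, -0.2, -0.2]
width: 0.998
```

```bash
python3 - <<'E'
from h import *
go(447.5,-68.3,60,180)
E
```

```text
t 22.62 pos [449.5 -66.3  80.5] x [-1.    -0.003 -0.005] z [ 0.005  0.001 -1.   ] F [-0.6 -0.2 -0.2] w 0.998
dp cm [ 0.21 -0.2   2.04] norm 2.06
yaw -179.9 turn deg [0.1 0.3 0.1]
```

Request:
move_arm(dp=[[0.2, -0.2, 0.3], [0, 0, 0.7], [0, 0, 0.6], [0, 0, 0.3], [0, 0, 0]], delta_rot=[[0, 0.3, 0.1], [0, 0, 0], [0, 0, 0], [0, 0, 0], [0, 0, 0]], gripper=[0, 0, 0, 0, 0])

```text
clock: 23.03
position: [447.0, -68.8, 59.1]
eef_rot: [-0.001, -0.0, 1.0, 0.001]
contact_force: [-0.1, -0.4, -0.7]
width: 1.003
```

```bash
python3 - <<'E'
from h import *
go(447.5,-68.3,60,180)
E
```

```text
t 23.03 pos [447.  -68.8  59.1] x [-1.    -0.     0.002] z [-0.002  0.001 -1.   ] F [-0.1 -0.4 -0.7] w 1.003
dp cm [-0.05  0.05 -0.09] norm 0.12
yaw -180.0 turn deg [ 0.1 -0.1  0. ]
```

Right on target. I'll close and draw straight up.

Request:
move_arm(dp=[[0, 0, 0], [0, 0, 0], [0, 0, 0], [0, 0, 0], [0, 0, -0.8], [0, 0, -1.2], [0, 0, -1.6], [0, 0, -2], [0, 0, -2], [0, 0, -1], [0, 0, 0]], delta_rot=[[0, 0, 0], [0, 0, 0], [0, 0, 0], [0, 0, 0], [0, 0, 0], [0, 0, 0], [0, 0, 0], [0, 0, 0], [0, 0, 0], [0, 0, 0], [0, 0, 0]], gripper=[255, 255, 255, 255, 255, 255, 255, 255, 255, 255, 255], newtons=60)

```text
clock: 23.95
position: [446.6, -68.6, 152.4]
eef_rot: [-0.001, -0.0, 1.0, 0.001]
contact_force: [1.6, 0.2, -0.2]
width: 0.547
```

```bash
python3 - <<'E'
from h import *
import pickle
go(597,-122,170,180); s=state()
p=camera_params("wrist"); im=snapshot("wrist"); pickle.dump((s,p),open("w11.pkl","wb")); cv2.imwrite("pics/w11.png",im)
m=bluemask(im); n,l,q,c=cv2.connectedComponentsWithStats(m)
print([(q[i].tolist(),c[i].round(1).tolist()) for i in range(1,n) if q[i,4]>200])
for dz in(-16,-12,-8): print(dz,w2px(p,rot(s["eef_rot"]).apply(box([0,0,dz+14],[48,12,28]))+s["position"]).round(0).tolist())
E
```

```text
t 23.95 pos [446.6 -68.6 152.4] x [-1.    -0.     0.002] z [-0.002  0.001 -1.   ] F [ 1.6  0.2 -0.2] w 0.547
dp cm [-15.03  -5.34  -1.8 ] norm 16.06
yaw -180.0 turn deg [ 0.1 -0.1  0. ]
[([245, 156, 67, 20, 1259], [277.8, 165.3]), ([226, 257, 108, 45, 4616], [279.4, 279.6])]
-16 [[220.0, 288.0], [230.0, 258.0], [221.0, 314.0], [232.0, 280.0], [339.0, 288.0], [328.0, 258.0], [337.0, 314.0], [327.0, 280.0]]
-12 [[221.0, 283.0], [232.0, 255.0], [223.0, 308.0], [233.0, 276.0], [337.0, 283.0], [327.0, 255.0], [335.0, 308.0], [326.0, 276.0]]
-8 [[223.0, 278.0], [233.0, 251.0], [225.0, 303.0], [234.0, 272.0], [335.0, 278.0], [326.0, 251.0], [334.0, 303.0], [325.0, 272.0]]
```

```bash
python3 - <<'E'
from h import *
im=cv2.imread("pics/w11.png")
for r in range(205,322,3): print(r,im[r,265:295].mean(0).astype(int).tolist(),end="; ")
E
```

```text
205 [100, 104, 110]; 208 [24, 33, 45]; 211 [24, 33, 45]; 214 [24, 32, 45]; 217 [79, 85, 93]; 220 [102, 106, 110]; 223 [102, 106, 110]; 226 [102, 106, 110]; 229 [102, 106, 110]; 232 [102, 106, 111]; 235 [102, 106, 110]; 238 [118, 126, 130]; 241 [129, 138, 143]; 244 [125, 133, 137]; 247 [127, 136, 140]; 250 [128, 136, 141]; 253 [127, 136, 140]; 256 [99, 86, 75]; 259 [84, 57, 33]; 262 [85, 58, 33]; 265 [85, 58, 33]; 268 [86, 58, 33]; 271 [86, 59, 33]; 274 [87, 59, 33]; 277 [88, 59, 34]; 280 [103, 69, 38]; 283 [112, 75, 40]; 286 [115, 76, 41]; 289 [115, 77, 41]; 292 [115, 76, 41]; 295 [114, 76, 41]; 298 [114, 76, 41]; 301 [104, 69, 38]; 304 [77, 147, 228]; 307 [76, 147, 228]; 310 [76, 148, 229]; 313 [77, 148, 229]; 316 [76, 148, 229]; 319 [77, 149, 230];
```

The blade is held centred (offset ≈ -0.3 mm), with its tip 53 mm below the TCP. I'll move it over the slot near y≈-121.

Request:
move_arm(dp=[[-2, -0.7, -0.6], [-2.5, -0.9, -0.4], [-2.5, -0.9, -0.3], [-2.5, -0.9, 0], [-2.5, -0.9, 0], [-1.6, -0.5, 0], [0, 0, 0], [0, 0, 0]], delta_rot=[[0, 0, 0], [0, 0, 0], [0, 0, 0], [0, 0, 0], [0, 0, 0], [0, 0, 0], [0, 0, 0], [0, 0, 0]], gripper=[255, 255, 255, 255, 255, 255, 255, 255])

```text
clock: 24.67
position: [584.3, -117.8, 158.7]
eef_rot: [-0.005, -0.001, 1.0, 0.001]
contact_force: [-0.1, -0.3, -0.7]
width: 0.55
```

```bash
python3 - <<'E'
from h import *
import pickle
go(595,-121,150,180); s=state()
p=camera_params("wrist"); im=snapshot("wrist"); pickle.dump((s,p),open("w12.pkl","wb")); cv2.imwrite("pics/w12.png",im)
print(w2px(p,[[595,y,75] for y in(-161,-151,-144,-121)]).round(1).tolist())
g=im[:,:,:].astype(int)
for r in range(150,250,2): print(r,g[r,255:262].mean(0).astype(int).tolist(),end="; ")
E
```

```text
t 24.67 pos [ 584.3 -117.8  158.7] x [-1.    -0.001  0.009] z [-0.009  0.003 -1.   ] F [-0.1 -0.3 -0.7] w 0.55
dp cm [-1.08 -0.32  0.86] norm 1.42
yaw -179.9 turn deg [ 0.2 -0.5  0.1]
[[262.5, 162.5], [262.7, 177.0], [262.8, 186.9], [263.3, 218.1]]
150 [214, 224, 228]; 152 [215, 224, 228]; 154 [62, 75, 98]; 156 [74, 112, 152]; 158 [84, 127, 170]; 160 [83, 127, 168]; 162 [81, 125, 166]; 164 [145, 225, 246]; 166 [178, 244, 247]; 168 [178, 244, 247]; 170 [177, 244, 247]; 172 [178, 244, 247]; 174 [178, 244, 247]; 176 [178, 244, 247]; 178 [167, 241, 247]; 180 [44, 60, 84]; 182 [30, 39, 54]; 184 [30, 39, 55]; 186 [30, 39, 55]; 188 [68, 106, 143]; 190 [141, 212, 237]; 192 [107, 170, 222]; 194 [107, 170, 222]; 196 [107, 170, 222]; 198 [107, 170, 222]; 200 [107, 171, 222]; 202 [107, 170, 222]; 204 [107, 170, 222]; 206 [107, 170, 222]; 208 [107, 170, 222]; 210 [107, 170, 222]; 212 [107, 170, 222]; 214 [96, 152, 204]; 216 [28, 39, 53]; 218 [28, 37, 52]; 220 [29, 39, 52]; 222 [29, 38, 53]; 224 [80, 123, 166]; 226 [106, 166, 218]; 228 [106, 165, 218]; 230 [105, 166, 218]; 232 [105, 165, 218]; 234 [105, 165, 217]; 236 [105, 165, 218]; 238 [132, 160, 182]; 240 [146, 156, 161]; 242 [148, 158, 162]; 244 [143, 152, 157]; 246 [148, 157, 163]; 248 [148, 159, 163];
```

Row edges put the rest's end at y=-160.4 and slot centres at about -146.2 and -120.3. Before lowering, I'll check how the camera sees the blade tip.

```bash
python3 - <<'E'
from h import *
import pickle
s,p=pickle.load(open("w12.pkl","rb")); im=cv2.imread("pics/w12.png").astype(int); r=rot(s["eef_rot"])
W=lambda X:(r.apply(X)+s["position"])
for o in(-1,0,1): print(o,w2px(p,W([[0,o-1,53],[0,o-2,49],[0,o-6,19],[0,o-6,-9],[0,o+6,-9],[18,o-1,53],[-18,o-1,53]])).round(1).tolist())
for rr in range(226,262,1): print(rr,im[rr,272:288].mean(0).astype(int).tolist(),end="; ")
print(); print([(c,im[244:250,c].mean(0).astype(int).tolist()) for c in list(range(232,244))+list(range(314,326))])
# lateral: rest edges along a row inside
print([(c,im[205,c].tolist()) for c in list(range(200,230,2))+list(range(285,325,3))])
print(px2w(p,[[263,163.3],[263,179],[263,189],[263,214.5],[263,224.3]],75).round(1).tolist())
E
```

```text
-1 [[279.3, 235.4], [279.3, 236.2], [279.2, 250.4], [279.2, 277.5], [279.2, 302.1], [308.0, 235.4], [250.5, 235.4]]
0 [[279.3, 236.9], [279.3, 237.8], [279.2, 252.2], [279.2, 279.6], [279.3, 304.1], [308.0, 236.9], [250.5, 236.9]]
1 [[279.3, 238.4], [279.3, 239.3], [279.2, 253.9], [279.2, 281.7], [279.3, 306.0], [308.0, 238.3], [250.6, 238.4]]
226 [105, 165, 218]; 227 [105, 165, 218]; 228 [105, 165, 218]; 229 [105, 165, 218]; 230 [105, 165, 217]; 231 [105, 165, 218]; 232 [105, 165, 217]; 233 [105, 165, 217]; 234 [105, 165, 217]; 235 [105, 165, 217]; 236 [104, 164, 217]; 237 [111, 163, 211]; 238 [132, 158, 182]; 239 [145, 156, 161]; 240 [146, 156, 161]; 241 [148, 159, 164]; 242 [147, 157, 162]; 243 [143, 153, 158]; 244 [143, 152, 156]; 245 [145, 155, 160]; 246 [147, 157, 162]; 247 [146, 156, 161]; 248 [147, 157, 163]; 249 [147, 157, 162]; 250 [147, 156, 161]; 251 [148, 158, 163]; 252 [146, 156, 162]; 253 [146, 155, 160]; 254 [145, 155, 159]; 255 [134, 138, 138]; 256 [105, 81, 61]; 257 [96, 66, 38]; 258 [97, 66, 38]; 259 [97, 66, 37]; 260 [97, 66, 38]; 261 [97, 67, 38]; 
[(232, [99, 11
[... 641 characters left out ...]
(208, [59, 103, 162]), (210, [59, 106, 165]), (212, [62, 110, 172]), (214, [61, 111, 174]), (216, [59, 105, 165]), (218, [60, 107, 170]), (220, [60, 107, 169]), (222, [62, 105, 162]), (224, [122, 130, 133]), (226, [125, 133, 136]), (228, [125, 132, 135]), (285, [108, 169, 222]), (288, [108, 169, 220]), (291, [108, 170, 220]), (294, [128, 136, 139]), (297, [129, 136, 141]), (300, [127, 136, 138]), (303, [128, 136, 140]), (306, [86, 108, 136]), (309, [60, 106, 165]), (312, [56, 100, 159]), (315, [58, 100, 157]), (318, [59, 101, 159]), (321, [59, 103, 162]), (324, [61, 106, 169])]
[[594.6, -160.5, 75.0], [594.8, -149.6, 75.0], [594.9, -142.5, 75.0], [595.2, -123.7, 75.0], [595.3, -116.3, 75.0]]
```

Request:
move_arm(dp=[[-0.7, -0.1, 0.3], [-0.4, -0.1, 0.5], [0, 0, 0.4], [0, 0, 0], [0, 0, 0]], delta_rot=[[0.2, -0.5, 0.1], [0, 0, 0], [0, 0, 0], [0, 0, 0], [0, 0, 0]], gripper=[255, 255, 255, 255, 255])

```text
clock: 25.13
position: [592.4, -118.5, 144.7]
eef_rot: [-0.001, 0.0, 1.0, -0.0]
contact_force: [-0.2, -0.1, -0.1]
width: 0.548
```

```bash
cat >> h.py <<'E'
def slotcheck(name,cols,r0,r1,z=75):
    "wrist picture: world y of bright/dark edges down a column band on the rest top, and x edges"
    s=st(); p=camera_params("wrist"); im=snapshot("wrist"); cv2.imwrite(f"pics/{name}.png",im)
    a=cv2.GaussianBlur(im[:,cols[0]:cols[1]].mean(1).max(1).reshape(-1,1).astype(np.float32),(1,3),0).ravel()
    d=np.diff(a); u=(cols[0]+cols[1])/2
    for r in range(r0,r1):
        if abs(d[r])>18 and abs(d[r])>=abs(d[r-1]) and abs(d[r])>abs(d[r+1]):
            den=abs(d[r-1])+abs(d[r])+abs(d[r+1]); rr=r+1+(abs(d[r+1])-abs(d[r-1]))/den
            print("edge row",round(rr,1),"step",int(d[r]),"y@z",round(px2w(p,[[u,rr]],z)[0][1],1))
    return s,p,im
E
python3 - <<'E'
from h import *
go(596,-120.4,125,180)
slotcheck("w13",(255,275),130,260)
E
```

```text
t 25.13 pos [ 592.4 -118.5  144.7] x [-1.     0.     0.003] z [-0.003 -0.001 -1.   ] F [-0.2 -0.1 -0.1] w 0.548
dp cm [-0.37 -0.19  1.97] norm 2.01
yaw 180.0 turn deg [-0.  -0.2 -0. ]
t 25.13 pos [ 592.4 -118.5  144.7] x [-1.     0.     0.003] z [-0.003 -0.001 -1.   ] F [-0.2 -0.1 -0.1] w 0.548
edge row 135.0 step -36 y@z -181.0
edge row 138.2 step 52 y@z -179.0
edge row 145.0 step -24 y@z -174.8
edge row 147.2 step 28 y@z -173.5
edge row 157.0 step -59 y@z -167.3
edge row 159.9 step 31 y@z -165.5
edge row 168.1 step 35 y@z -160.2
edge row 185.2 step -77 y@z -149.0
edge row 194.3 step 61 y@z -143.0
edge row 222.9 step -72 y@z -123.1
edge row 232.1 step 61 y@z -116.5
edge row 238.2 step -21 y@z -112.1
edge row 255.9 step -25 y@z -98.8
```

Request:
move_arm(dp=[[-0.3, -0.15, 0.1], [0, -0.05, 0.3], [0, 0, 0.3], [0, 0, 0.2], [0, 0, 0], [0, 0, 0]], delta_rot=[[0, -0.2, 0], [0, 0, 0], [0, 0, 0], [0, 0, 0], [0, 0, 0], [0, 0, 0]], gripper=[255, 255, 255, 255, 255, 255])

```text
clock: 25.68
position: [595.3, -120.7, 135.5]
eef_rot: [0.001, 0.0, 1.0, -0.0]
contact_force: [0.9, -0.1, 0.2]
width: 0.547
```

```bash
python3 - <<'E'
from h import *
go(596,-120.5,125,180)
slotcheck("w14",(255,275),160,260)
E
```

```text
t 25.68 pos [ 595.3 -120.7  135.5] x [-1.     0.    -0.002] z [ 0.002 -0.001 -1.   ] F [ 0.9 -0.1  0.2] w 0.547
dp cm [-0.06  0.02  1.05] norm 1.06
yaw 180.0 turn deg [-0.   0.1 -0. ]
t 25.68 pos [ 595.3 -120.7  135.5] x [-1.     0.    -0.002] z [ 0.002 -0.001 -1.   ] F [ 0.9 -0.1  0.2] w 0.547
edge row 161.0 step -57 y@z -168.1
edge row 163.9 step 29 y@z -166.3
edge row 173.9 step 33 y@z -160.2
edge row 191.9 step -75 y@z -148.9
edge row 201.8 step 62 y@z -142.4
edge row 230.2 step -61 y@z -123.4
edge row 238.1 step 40 y@z -117.9
edge row 255.9 step -25 y@z -105.2
```

The tip is centred in the slot by the same camera (slot -123.4..-116.4, tip -121..-119). I'll lower it.

Request:
move_arm(dp=[[0, 0, 0.3], [0, 0, 0.4], [0, 0, 0.4], [0, 0, 0.4], [0, 0, 0]], delta_rot=[[0, 0, 0], [0, 0, 0], [0, 0, 0], [0, 0, 0], [0, 0, 0]], gripper=[255, 255, 255, 255, 255])

```text
clock: 26.15
position: [595.5, -120.7, 119.2]
eef_rot: [0.001, 0.0, 1.0, -0.0]
contact_force: [0.0, 0.6, 0.2]
width: 0.546
```

```bash
python3 - <<'E'
from h import *
go(596,-120.5,95,180)
E
```

```text
t 26.15 pos [ 595.5 -120.7  119.2] x [-1.     0.    -0.002] z [ 0.002 -0.001 -1.   ] F [0.  0.6 0.2] w 0.546
dp cm [-0.05  0.02  2.42] norm 2.42
yaw 180.0 turn deg [-0.   0.1 -0. ]
```

Request:
move_arm(dp=[[0, 0, 0.4], [0, 0, 0.5], [0, 0, 0.5], [0, 0, 0.5], [0, 0, 0.2]], delta_rot=[[0, 0, 0], [0, 0, 0], [0, 0, 0], [0, 0, 0], [0, 0, 0]], gripper=[255, 255, 255, 255, 255])

```text
clock: 26.57
position: [595.5, -120.7, 96.0]
eef_rot: [0.001, 0.0, 1.0, -0.0]
contact_force: [0.1, -0.5, -0.3]
width: 0.544
```

Request:
move_arm(dp=[[0, 0, 0.3], [0, 0, 0.3]], delta_rot=[[0, 0, 0], [0, 0, 0]], gripper=[255, 255])

```text
clock: 26.73
position: [595.7, -120.8, 93.8]
eef_rot: [0.002, 0.0, 1.0, -0.001]
contact_force: [-18.2, 4.3, 53.6]
width: 0.547
```

The head is seated (contact at z 93.8, as predicted). Release and rise.

Request:
move_arm(dp=[[0, 0, -0.1], [0, 0, 0], [0, 0, 0], [0, 0, 0], [0, 0, -1], [0, 0, -2], [0, 0, -2], [0, 0, -2], [0, 0, -1], [0, 0, 0]], delta_rot=[[0, 0, 0], [0, 0, 0], [0, 0, 0], [0, 0, 0], [0, 0, 0], [0, 0, 0], [0, 0, 0], [0, 0, 0], [0, 0, 0], [0, 0, 0]], gripper=[100, 50, 0, 0, 0, 0, 0, 0, 0, 0])

```text
clock: 27.57
position: [594.4, -120.4, 179.5]
eef_rot: [0.001, 0.0, 1.0, -0.0]
contact_force: [-0.2, 0.2, -0.3]
width: 0.999
```

```bash
python3 - <<'E'
from h import *
import pickle
go(447.5,-108.3,150,180)
p=camera_params("wrist"); im=snapshot("wrist"); cv2.imwrite("pics/w15.png",im); pickle.dump((state(),p),open("w15.pkl","wb"))
m=bluemask(im); n,l,q,c=cv2.connectedComponentsWithStats(m)
print([(q[i].tolist(),c[i].round(1).tolist()) for i in range(1,n) if q[i,4]>200])
for z in (89,95,110): print(z,w2px(p,box([595.5,-120.5,z],[48,12,28])).round(0).tolist())
E
```

```text
t 27.57 pos [ 594.4 -120.4  179.5] x [-1.     0.    -0.003] z [ 0.003 -0.001 -1.   ] F [-0.2  0.2 -0.3] w 0.999
dp cm [14.7   1.22  2.91] norm 15.03
yaw 180.0 turn deg [-0.   0.2 -0. ]
[([245, 209, 67, 24, 1532], [277.9, 220.7]), ([416, 211, 67, 20, 1161], [448.4, 220.8])]
89 [[309.0, 207.0], [312.0, 218.0], [308.0, 221.0], [312.0, 234.0], [248.0, 207.0], [244.0, 218.0], [248.0, 221.0], [244.0, 234.0]]
95 [[310.0, 209.0], [313.0, 220.0], [309.0, 224.0], [313.0, 237.0], [247.0, 209.0], [243.0, 220.0], [247.0, 224.0], [243.0, 237.0]]
110 [[311.0, 215.0], [316.0, 228.0], [311.0, 230.0], [315.0, 246.0], [245.0, 215.0], [240.0, 228.0], [245.0, 230.0], [240.0, 246.0]]
```

The head matches z=89, seated. I'll fetch the second blade.

Request:
move_arm(dp=[[2, 0.2, 0], [2.8, 0.2, 0.2], [2.8, 0.2, 0.8], [2.8, 0.2, 1], [2.6, 0.2, 1.5], [0.8, 0, 1.5], [0, 0, 0.8], [0, 0, 0], [0, 0, 0]], delta_rot=[[0, 0.2, 0], [0, 0, 0], [0, 0, 0], [0, 0, 0], [0, 0, 0], [0, 0, 0], [0, 0, 0], [0, 0, 0], [0, 0, 0]], gripper=[0, 0, 0, 0, 0, 0, 0, 0, 0])

```text
clock: 28.37
position: [448.3, -109.1, 112.4]
eef_rot: [-0.004, -0.0, 1.0, 0.0]
contact_force: [0.7, -0.9, -0.0]
width: 0.998
```

```bash
python3 - <<'E'
from h import *
go(447.5,-108.3,60,180)
E
```

```text
t 28.37 pos [ 448.3 -109.1  112.4] x [-1.    -0.     0.007] z [-0.007  0.001 -1.   ] F [ 0.7 -0.9 -0. ] w 0.998
dp cm [0.04 0.07 5.24] norm 5.24
yaw -180.0 turn deg [ 0.  -0.4  0. ]
```

Request:
move_arm(dp=[[0, 0.05, 0.5], [0, 0, 0.7], [0, 0, 0.8], [0, 0, 0.8], [0, 0, 0.6], [0, 0, 0.2], [0, 0, 0]], delta_rot=[[0, -0.4, 0], [0, 0, 0], [0, 0, 0], [0, 0, 0], [0, 0, 0], [0, 0, 0], [0, 0, 0]], gripper=[0, 0, 0, 0, 0, 0, 0])

```text
clock: 28.95
position: [453.2, -109.1, 73.2]
eef_rot: [0.002, -0.001, 1.0, 0.0]
contact_force: [0.3, 0.0, 0.2]
width: 1.002
```

```bash
python3 - <<'E'
from h import *
go(447.5,-108.3,60,180)
E
```

```text
t 28.95 pos [ 453.2 -109.1   73.2] x [-1.    -0.001 -0.003] z [ 0.003  0.    -1.   ] F [0.3 0.  0.2] w 1.002
dp cm [0.57 0.08 1.32] norm 1.44
yaw -179.9 turn deg [0.  0.2 0.1]
```

Request:
move_arm(dp=[[0.4, 0.05, 0.2], [0.1, 0, 0.4], [0, 0, 0.4], [0, 0, 0.2], [0, 0, 0]], delta_rot=[[0, 0.2, 0.1], [0, 0, 0], [0, 0, 0], [0, 0, 0], [0, 0, 0]], gripper=[0, 0, 0, 0, 0])

```text
clock: 29.37
position: [447.8, -108.5, 60.2]
eef_rot: [-0.0, 0.0, 1.0, 0.0]
contact_force: [0.2, 0.1, -1.0]
width: 1.002
```

```bash
python3 - <<'E'
from h import *
go(447.5,-108.3,60,180)
E
```

```text
t 29.37 pos [ 447.8 -108.5   60.2] x [-1.     0.001  0.   ] z [-0.  0. -1.] F [ 0.2  0.1 -1. ] w 1.002
dp cm [0.03 0.02 0.02] norm 0.04
yaw 179.9 turn deg [ 0.  -0.  -0.1]
```

Request:
move_arm(dp=[[0, 0, 0], [0, 0, 0], [0, 0, 0], [0, 0, 0], [0, 0, -0.8], [0, 0, -1.2], [0, 0, -1.6], [0, 0, -2], [0, 0, -2], [0, 0, -1], [0, 0, 0]], delta_rot=[[0, 0, 0], [0, 0, 0], [0, 0, 0], [0, 0, 0], [0, 0, 0], [0, 0, 0], [0, 0, 0], [0, 0, 0], [0, 0, 0], [0, 0, 0], [0, 0, 0]], gripper=[255, 255, 255, 255, 255, 255, 255, 255, 255, 255, 255], newtons=60)

```text
clock: 30.28
position: [447.4, -108.5, 153.5]
eef_rot: [-0.0, 0.0, 1.0, 0.0]
contact_force: [0.2, 0.6, -0.1]
width: 0.55
```

Request:
move_arm(dp=[[-2, 0.9, -0.4], [-2.5, 1.1, -0.4], [-2.5, 1.1, -0.2], [-2.5, 1.1, 0], [-2.5, 1.1, 0], [-2.2, 1.0, 0], [0, 0, 0], [0, 0, 0]], delta_rot=[[0, 0, 0], [0, 0, 0], [0, 0, 0], [0, 0, 0], [0, 0, 0], [0, 0, 0], [0, 0, 0], [0, 0, 0]], gripper=[255, 255, 255, 255, 255, 255, 255, 255])

```text
clock: 30.95
position: [594.0, -42.7, 163.2]
eef_rot: [0.0, 0.002, 1.0, -0.0]
contact_force: [0.7, 0.3, -1.3]
width: 0.549
```

```bash
python3 - <<'E'
from h import *
go(596,-40,142,180)
s,p,im=slotcheck("w16",(255,275),130,265)
r=rot(s["eef_rot"])
print(w2px(p,r.apply([[0,-1,54],[0,-6,20],[0,-6,-8],[0,6,-8]])+s["position"]).round(1).tolist(), w2px(p,[[596,y,75] for y in(-43.5,-36.5)]).round(1).tolist())
E
```

```text
t 30.95 pos [594.  -42.7 163.2] x [-1.     0.003 -0.   ] z [ 0. -0. -1.] F [ 0.7  0.3 -1.3] w 0.549
dp cm [-0.2   0.27  2.12] norm 2.14
yaw 179.8 turn deg [-0.   0.  -0.2]
t 30.95 pos [594.  -42.7 163.2] x [-1.     0.003 -0.   ] z [ 0. -0. -1.] F [ 0.7  0.3 -1.3] w 0.549
edge row 191.0 step -18 y@z -65.2
edge row 220.1 step -52 y@z -43.2
edge row 228.9 step 52 y@z -36.3
edge row 236.9 step -23 y@z -29.9
edge row 253.9 step -20 y@z -16.0
[[279.3, 236.3], [279.2, 251.3], [279.2, 278.4], [279.2, 302.7]] [[276.6, 219.7], [276.6, 228.6]]
```

Request:
move_arm(dp=[[-0.2, 0.2, 0.4], [0, 0.05, 0.7], [0, 0, 0.7], [0, 0, 0.4], [0, 0, 0], [0, 0, 0]], delta_rot=[[0, 0, -0.2], [0, 0, 0], [0, 0, 0], [0, 0, 0], [0, 0, 0], [0, 0, 0]], gripper=[255, 255, 255, 255, 255, 255])

```text
clock: 31.5
position: [591.9, -41.8, 138.0]
eef_rot: [-0.001, 0.001, 1.0, -0.0]
contact_force: [-0.3, -0.7, -0.3]
width: 0.548
```

```bash
python3 - <<'E'
from h import *
go(596,-40.2,125,180)
s,p,im=slotcheck("w17",(255,275),200,265)
E
```

```text
t 31.5 pos [591.9 -41.8 138. ] x [-1.     0.002  0.003] z [-0.003 -0.    -1.   ] F [-0.3 -0.7 -0.3] w 0.548
dp cm [-0.42  0.16  1.3 ] norm 1.38
yaw 179.9 turn deg [-0.  -0.2 -0.1]
t 31.5 pos [591.9 -41.8 138. ] x [-1.     0.002  0.003] z [-0.003 -0.    -1.   ] F [-0.3 -0.7 -0.3] w 0.548
edge row 230.8 step -51 y@z -43.1
edge row 236.7 step 34 y@z -39.0
edge row 253.9 step -20 y@z -26.6
```

Request:
move_arm(dp=[[-0.4, 0.15, 0], [0, 0, 0], [0, 0, 0.2], [0, 0, 0]], delta_rot=[[0, -0.2, -0.1], [0, 0, 0], [0, 0, 0], [0, 0, 0]], gripper=[255, 255, 255, 255])

```text
clock: 31.88
position: [596.7, -40.4, 136.9]
eef_rot: [0.001, 0.0, 1.0, -0.0]
contact_force: [1.0, 0.0, -0.5]
width: 0.544
```

```bash
python3 - <<'E'
from h import *
go(596,-40.2,125,180)
s,p,im=slotcheck("w18",(255,275),200,265)
E
```

```text
t 31.88 pos [596.7 -40.4 136.9] x [-1.     0.    -0.003] z [ 0.003 -0.    -1.   ] F [ 1.   0.  -0.5] w 0.544
dp cm [0.08 0.02 1.19] norm 1.19
yaw 180.0 turn deg [-0.   0.2 -0. ]
t 31.88 pos [596.7 -40.4 136.9] x [-1.     0.    -0.003] z [ 0.003 -0.    -1.   ] F [ 1.   0.  -0.5] w 0.544
edge row 229.1 step -52 y@z -43.4
edge row 236.7 step 34 y@z -38.0
edge row 253.9 step -20 y@z -25.7
```

Centred. Lowering.

Request:
move_arm(dp=[[0, 0, 0.3], [0, 0, 0.4], [0, 0, 0.4], [0, 0, 0.4], [0, 0, 0]], delta_rot=[[0, 0, 0], [0, 0, 0], [0, 0, 0], [0, 0, 0], [0, 0, 0]], gripper=[255, 255, 255, 255, 255])

```text
clock: 32.35
position: [596.9, -40.4, 120.7]
eef_rot: [0.002, 0.0, 1.0, -0.0]
contact_force: [-0.3, -0.2, -0.3]
width: 0.544
```

```bash
python3 - <<'E'
from h import *
go(596,-40.2,95,180)
E
```

```text
t 32.35 pos [596.9 -40.4 120.7] x [-1.     0.    -0.003] z [ 0.003 -0.    -1.   ] F [-0.3 -0.2 -0.3] w 0.544
dp cm [0.1  0.02 2.57] norm 2.57
yaw 180.0 turn deg [-0.   0.2 -0. ]
```

Request:
move_arm(dp=[[0, 0, 0.4], [0, 0, 0.5], [0, 0, 0.5], [0, 0, 0.5], [0, 0, 0.3]], delta_rot=[[0, 0, 0], [0, 0, 0], [0, 0, 0], [0, 0, 0], [0, 0, 0]], gripper=[255, 255, 255, 255, 255])

```text
clock: 32.77
position: [597.0, -40.4, 96.5]
eef_rot: [0.002, 0.0, 1.0, -0.0]
contact_force: [0.6, -0.2, 0.0]
width: 0.549
```

Request:
move_arm(dp=[[0, 0, 0.2], [0, 0, 0.2]], delta_rot=[[0, 0, 0], [0, 0, 0]], gripper=[255, 255])

```text
clock: 32.93
position: [597.0, -40.4, 95.6]
eef_rot: [0.003, 0.0, 1.0, -0.0]
contact_force: [-10.0, 1.1, 30.8]
width: 0.549
```

Request:
move_arm(dp=[[0, 0, -0.1], [0, 0, 0], [0, 0, 0], [0, 0, 0], [0, 0, -1], [0, 0, -2], [0, 0, -2], [0, 0, -2], [0, 0, -1.5], [0, 0, 0]], delta_rot=[[0, 0, 0], [0, 0, 0], [0, 0, 0], [0, 0, 0], [0, 0, 0], [0, 0, 0], [0, 0, 0], [0, 0, 0], [0, 0, 0], [0, 0, 0]], gripper=[100, 50, 0, 0, 0, 0, 0, 0, 0, 0])

```text
clock: 33.77
position: [595.5, -40.3, 186.0]
eef_rot: [0.001, 0.0, 1.0, -0.0]
contact_force: [0.5, -0.2, -0.2]
width: 0.998
```

```bash
python3 - <<'E'
from h import *
go(577,160,110,180)
p=camera_params("wrist"); im=snapshot("wrist"); cv2.imwrite("pics/w19.png",im)
m=bluemask(im); n,l,q,c=cv2.connectedComponentsWithStats(m)
print([(q[i].tolist(),c[i].round(1).tolist()) for i in range(1,n) if q[i,4]>200])
for y in (-40.2,-120.5):
  b=w2px(p,box([596,y,89],[48,12,28])); print(y,b.min(0).round(),b.max(0).round())
E
```

```text
t 33.77 pos [595.5 -40.3 186. ] x [-1.     0.    -0.002] z [ 0.002 -0.    -1.   ] F [ 0.5 -0.2 -0.2] w 0.998
dp cm [ 1.87 20.03  7.58] norm 21.5
yaw 180.0 turn deg [-0.   0.1 -0. ]
[([244, 99, 72, 18, 1262], [279.2, 107.4]), ([245, 207, 66, 23, 1401], [277.5, 217.7])]
-40.2 [245. 205.] [312. 231.]
-120.5 [242.  97.] [316. 117.]
```

Both heads match the seated position. Next I'll go over the red pad with closed fingers.

Request:
move_arm(dp=[[0.2, 2.4, 0], [0.3, 2.8, 0.3], [0.3, 2.8, 0.5], [0.3, 2.8, 0.7], [0.3, 2.8, 0.8], [0.2, 2.8, 0.8], [0.2, 2.4, 0.8], [0, 0.8, 0.8], [0, 0, 0], [0, 0, 0]], delta_rot=[[0, 0, 0], [0, 0, 0], [0, 0, 0], [0, 0, 0], [0, 0, 0], [0, 0, 0], [0, 0, 0], [0, 0, 0], [0, 0, 0], [0, 0, 0]], gripper=[255, 255, 255, 255, 255, 255, 255, 255, 255, 255])

```text
clock: 34.65
position: [573.6, 161.5, 126.8]
eef_rot: [-0.004, 0.002, 1.0, -0.002]
contact_force: [0.0, 0.1, 1.1]
width: 0.001
```

```bash
python3 - <<'E'
from h import *
go(577,161,82,180)
p=camera_params("wrist"); im=snapshot("wrist"); cv2.imwrite("pics/w20.png",im)
h=cv2.cvtColor(im,cv2.COLOR_BGR2HSV); m=((h[...,1]>180)&(h[...,2]>60)&((h[...,0]<4)|(h[...,0]>176))).astype(np.uint8)
n,l,q,c=cv2.connectedComponentsWithStats(m); i=1+np.argmax(q[1:,4]); print(q[i],c[i],px2w(p,[c[i]],54))
E
```

```text
t 34.65 pos [573.6 161.5 126.8] x [-1.     0.003  0.007] z [-0.007 -0.004 -1.   ] F [0.  0.1 1.1] w 0.001
dp cm [-0.38 -0.04  4.48] norm 4.49
yaw 179.8 turn deg [-0.2 -0.4 -0.2]
[ 255  189   32   67 1722] [269.89430894 219.63937282] [[579.35458418 155.40271129  54.        ]]
```

Request:
move_arm(dp=[[-0.5, 0, 0.4], [0, 0, 0.9], [0, 0, 1.0], [0, 0, 0.8], [0, 0, 0], [0, 0, 0]], delta_rot=[[-0.2, -0.4, -0.2], [0, 0, 0], [0, 0, 0], [0, 0, 0], [0, 0, 0], [0, 0, 0]], gripper=[255, 255, 255, 255, 255, 255])

```text
clock: 35.2
position: [580.2, 155.8, 93.1]
eef_rot: [0.001, 0.003, 1.0, -0.0]
contact_force: [0.6, -0.2, -0.1]
width: 0.0
```

```bash
python3 - <<'E'
from h import *
go(579,161,75,180)
E
```

```text
t 35.2 pos [580.2 155.8  93.1] x [-1.     0.006 -0.001] z [ 0.001 -0.    -1.   ] F [ 0.6 -0.2 -0.1] w 0.0
dp cm [0.13 0.52 1.81] norm 1.89
yaw 179.6 turn deg [-0.   0.1 -0.4]
```

Request:
move_arm(dp=[[0.1, 0.4, 0.4], [0, 0, 0.7], [0, 0, 0.7], [0, 0, 0.5], [0, 0, 0.4]], delta_rot=[[0, 0, -0.3], [0, 0, 0], [0, 0, 0], [0, 0, 0], [0, 0, 0]], gripper=[255, 255, 255, 255, 255])

```text
clock: 35.62
position: [580.1, 160.3, 65.2]
eef_rot: [0.002, 0.0, 1.0, 0.0]
contact_force: [0.1, -0.3, -0.7]
width: 0.005
```

Request:
move_arm(dp=[[0, 0, 0.3], [0, 0, 0.3]], delta_rot=[[0, 0, 0], [0, 0, 0]], gripper=[255, 255])

```text
clock: 35.78
position: [579.7, 160.4, 57.9]
eef_rot: [0.001, 0.0, 1.0, 0.0]
contact_force: [-0.5, 0.1, 0.6]
width: 0.0
```

Request:
move_arm(dp=[[0, 0, -2], [0, 0, -3], [0, 0, -3], [0, 0, -2], [0, 0, 0]], delta_rot=[[0, 0, 0], [0, 0, 0], [0, 0, 0], [0, 0, 0], [0, 0, 0]], gripper=[255, 255, 255, 255, 255])

```text
clock: 36.2
position: [577.3, 159.8, 157.3]
eef_rot: [-0.002, 0.0, 1.0, -0.001]
contact_force: [1.1, -0.1, 0.5]
width: -0.002
```

```bash
python3 - <<'E'
from h import *
import pickle
st()
p=camera_params("wrist"); im=snapshot("wrist"); cv2.imwrite("pics/w21.png",im)
h=cv2.cvtColor(im,cv2.COLOR_BGR2HSV); m=((h[...,1]>180)&(h[...,2]>60)&((h[...,0]<4)|(h[...,0]>176))).astype(np.uint8)
n,l,q,c=cv2.connectedComponentsWithStats(m); i=1+np.argmax(q[1:,4]); print(q[i],c[i],px2w(p,[c[i]],54))
t=snapshot("top"); cv2.imwrite("pics/t5.png",t); p=camera_params("top")
# tray: compare with start
for n,a in(("tray",(slice(150,275),slice(390,490))),("rest",(slice(160,210),slice(270,365)))):
    print(n,(cv2.absdiff(t,cv2.imread("pics/top0.png")).max(2)[a]>50).sum())
E
```

```text
t 36.2 pos [577.3 159.8 157.3] x [-1.     0.     0.005] z [-0.005 -0.002 -1.   ] F [ 1.1 -0.1  0.5] w -0.002
[ 302  168   40   62 1551] [322.12637008 198.89168279] [[543.54242201 146.99224744  54.        ]]
tray 0
rest 1189
```

The red pad is back at (543,147), so the clamp is open. The tray is unchanged. I'll go to the middle of the rest.

Request:
move_arm(dp=[[0, -2.4, 0], [-0.2, -3, 0], [-0.2, -3, 0], [-0.2, -3, 0], [-0.3, -3, 0], [-0.3, -3, 0], [-0.3, -3, 0], [-0.2, -2.4, 0], [0, -0.8, 0], [0, 0, 0], [0, 0, 0]], delta_rot=[[0, -0.3, 0], [0, 0, 0], [0, 0, 0], [0, 0, 0], [0, 0, 0], [0, 0, 0], [0, 0, 0], [0, 0, 0], [0, 0, 0], [0, 0, 0], [0, 0, 0]], gripper=[0, 0, 0, 0, 0, 0, 0, 0, 0, 0, 0])

```text
clock: 37.22
position: [586.9, -85.0, 137.4]
eef_rot: [-0.012, -0.002, 1.0, -0.001]
contact_force: [-0.2, -0.3, 0.3]
width: 0.997
```

```bash
python3 - <<'E'
from h import *
go(596,-80,100,180)
p=camera_params("wrist"); im=snapshot("wrist"); cv2.imwrite("pics/w22.png",im)
m=bluemask(im); n,l,q,c=cv2.connectedComponentsWithStats(m)
print([(q[i].tolist(),c[i].round(1).tolist()) for i in range(1,n) if q[i,4]>200])
for y in (-40.2,-120.3):
  b=w2px(p,box([596,y,89],[48,12,28])); print(y,b.min(0).round(),b.max(0).round())
E
```

```text
t 37.22 pos [586.9 -85.  137.4] x [-1.    -0.003  0.024] z [-0.024 -0.002 -1.   ] F [-0.2 -0.3  0.3] w 0.997
dp cm [-1.    0.51  3.72] norm 3.88
yaw -179.8 turn deg [-0.1 -1.4  0.2]
[([215, 174, 87, 29, 2234], [258.1, 187.9]), ([222, 289, 77, 38, 2617], [260.6, 308.0])]
-40.2 [223. 285.] [302. 327.]
-120.3 [215. 171.] [306. 201.]
```

Request:
move_arm(dp=[[-0.9, 0.4, 0], [0, 0, 0], [0, 0, 0.7], [0, 0, 0.8], [0, 0, 0.8], [0, 0, 0]], delta_rot=[[0, -1.4, 0.2], [0, 0, 0], [0, 0, 0], [0, 0, 0], [0, 0, 0], [0, 0, 0]], gripper=[0, 0, 0, 0, 0, 0])

```text
clock: 37.77
position: [594.4, -74.5, 110.7]
eef_rot: [-0.001, -0.004, 1.0, -0.0]
contact_force: [-0.6, -0.3, -0.1]
width: 0.997
```

```bash
python3 - <<'E'
from h import *
go(597,-80,68,180)
E
```

```text
t 37.77 pos [594.4 -74.5 110.7] x [-1.    -0.007  0.003] z [-0.003 -0.001 -1.   ] F [-0.6 -0.3 -0.1] w 0.997
dp cm [-0.27 -0.55  4.27] norm 4.32
yaw -179.6 turn deg [-0.  -0.2  0.4]
```

Request:
move_arm(dp=[[-0.25, -0.5, 0.2], [0, 0, 0.6], [0, 0, 0.8], [0, 0, 0.8], [0, 0, 0.7], [0, 0, 0.4], [0, 0, 0]], delta_rot=[[0, -0.2, 0.4], [0, 0, 0], [0, 0, 0], [0, 0, 0], [0, 0, 0], [0, 0, 0], [0, 0, 0]], gripper=[0, 0, 0, 0, 0, 0, 0])

```text
clock: 38.35
position: [596.2, -80.1, 70.6]
eef_rot: [-0.001, 0.0, 1.0, -0.0]
contact_force: [0.8, 0.3, 0.3]
width: 1.003
```

```bash
python3 - <<'E'
from h import *
go(597,-80,68,180)
E
```

```text
t 38.35 pos [596.2 -80.1  70.6] x [-1.     0.001  0.001] z [-0.001 -0.    -1.   ] F [0.8 0.3 0.3] w 1.003
dp cm [-0.08  0.01  0.26] norm 0.27
yaw 180.0 turn deg [-0.  -0.1 -0. ]
```

Grip and lift straight up.

Request:
move_arm(dp=[[0, 0, 0.15], [0, 0, 0], [0, 0, 0], [0, 0, 0], [0, 0, 0], [0, 0, -0.5], [0, 0, -0.8], [0, 0, -1], [0, 0, -1.5], [0, 0, -2], [0, 0, -2], [0, 0, 0]], delta_rot=[[0, 0, 0], [0, 0, 0], [0, 0, 0], [0, 0, 0], [0, 0, 0], [0, 0, 0], [0, 0, 0], [0, 0, 0], [0, 0, 0], [0, 0, 0], [0, 0, 0], [0, 0, 0]], gripper=[0, 255, 255, 255, 255, 255, 255, 255, 255, 255, 255, 255], newtons=60)

```text
clock: 39.35
position: [596.8, -80.0, 154.1]
eef_rot: [-0.0, 0.0, 1.0, -0.0]
contact_force: [1.6, -0.8, -2.9]
width: 0.501
```

```bash
python3 - <<'E'
from h import *
go(544,-367,190,97)
p=camera_params("wrist"); im=snapshot("wrist"); cv2.imwrite("pics/w23.png",im)
m=bluemask(im); n,l,q,c=cv2.connectedComponentsWithStats(m)
print([(q[i].tolist(),c[i].round(1).tolist()) for i in range(1,n) if q[i,4]>200])
t=snapshot("top"); cv2.imwrite("pics/t6.png",t); print((cv2.absdiff(t,cv2.imread("pics/top0.png")).max(2)[150:275,390:490]>50).sum())
s=state()
p0=camera_params("top"); 
hsv=cv2.cvtColor(t,cv2.COLOR_BGR2HSV)
E
```

```text
t 39.35 pos [596.8 -80.  154.1] x [-1.     0.001  0.   ] z [-0.    -0.001 -1.   ] F [ 1.6 -0.8 -2.9] w 0.501
dp cm [  5.26 -28.7   -3.57] norm 29.4
yaw 180.0 turn deg [-0.  0. 83.]
[([212, 191, 147, 49, 6701], [284.7, 216.0])]
3732
```

The tray area of the top picture changed, so the tray may have been knocked. I'll look, with my last viewing.

```bash
python3 - <<'E'
from h import *
t=cv2.imread("pics/t6.png"); a=t[120:320,330:560]; a=cv2.resize(a,None,fx=3.0,fy=3.0,interpolation=cv2.INTER_CUBIC); print(a.shape); cv2.imwrite("pics/t6c.png",a)
E
```

```text
(600, 690, 3)
```

View pics/t6c.png

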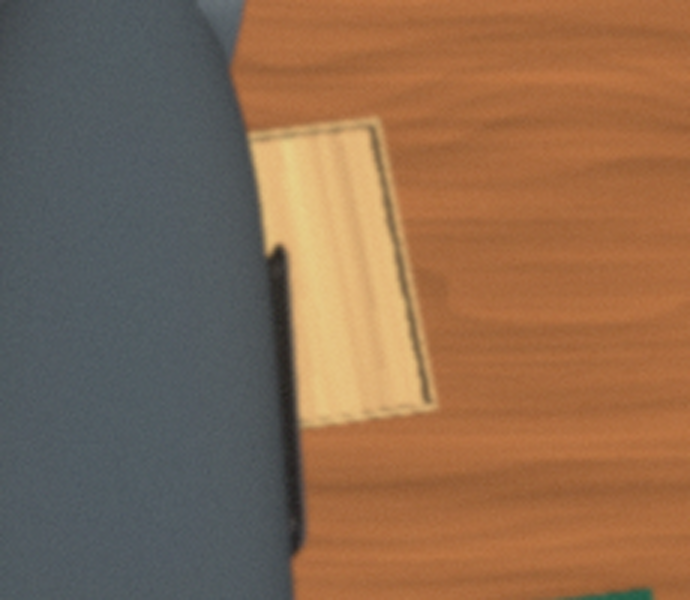

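The change is only the arm hiding part of the tray. Its visible corners at (380,119) and (436,408) in the crop are where they were at the start. I'll carry the rest over, turning it to the tray's length.

Request:
move_arm(dp=[[0.3, -1.6, -0.3], [0.15, -2.4, -0.4], [-0.15, -2.4, -0.4], [-0.45, -2.4, -0.4], [-0.75, -2.3, -0.4], [-1.0, -2.2, -0.4], [-1.3, -2.1, -0.3], [-1.5, -1.9, -0.3], [-1.75, -1.7, 0], [-1.9, -1.5, 0], [-2.0, -1.2, 0], [-1.5, -0.6, 0]], delta_rot=[[0, 0, 6.9], [0, 0, 6.9], [0, 0, 6.9], [0, 0, 6.9], [0, 0, 6.9], [0, 0, 6.9], [0, 0, 6.9], [0, 0, 6.9], [0, 0, 6.9], [0, 0, 6.9], [0, 0, 6.9], [0, 0, 6.9]], gripper=[255, 255, 255, 255, 255, 255, 255, 255, 255, 255, 255, 255])

```text
clock: 40.45
position: [532.2, -353.1, 163.0]
eef_rot: [-0.014, 0.679, 0.734, -0.006]
contact_force: [-0.2, 0.2, -3.1]
width: 0.501
```

```bash
python3 - <<'E'
from h import *
go(543,-368,120,97)
E
```

```text
t 40.45 pos [ 532.2 -353.1  163. ] x [-0.078  0.997  0.014] z [-0.029  0.011 -1.   ] F [-0.2  0.2 -3.1] w 0.501
dp cm [-1.63  1.07  4.25] norm 4.67
yaw 94.5 turn deg [-1.6 -0.8 -2.5]
```

Request:
move_arm(dp=[[-0.8, 0.5, 0], [-0.7, 0.4, 0.4], [0, 0, 0.8], [0, 0, 0.8], [0, 0, 0.8], [0, 0, 0], [0, 0, 0]], delta_rot=[[-1, -0.4, -1.2], [-0.6, -0.4, -1.2], [0, 0, 0], [0, 0, 0], [0, 0, 0], [0, 0, 0], [0, 0, 0]], gripper=[255, 255, 255, 255, 255, 255, 255])

```text
clock: 41.03
position: [540.5, -366.3, 124.8]
eef_rot: [-0.004, 0.659, 0.752, 0.0]
contact_force: [0.7, 0.3, -2.4]
width: 0.503
```

```bash
python3 - <<'E'
from h import *
go(543,-368,60,97)
p=camera_params("scene"); t=snapshot("scene"); cv2.imwrite("pics/s5.png",t)
c,s=np.cos(np.radians(7.1)),np.sin(np.radians(7.1))
# tray moved? compare visible tray corners region with start image
a=cv2.absdiff(t,cv2.imread("pics/scene0.png")).max(2)>50
X=np.array([[543+c*u-s*v,-368+s*u+c*v,18] for u,v in((120,70),(120,-70),(-120,-70),(-120,70))]); q=w2px(p,X).round().astype(int); print(q.tolist())
for u,v in q: print(a[max(v-12,0):v+12,max(u-12,0):u+12].mean().round(2),end=" ")
E
```

```text
t 41.03 pos [ 540.5 -366.3  124.8] x [-0.13   0.991  0.006] z [-0.005  0.005 -1.   ] F [ 0.7  0.3 -2.4] w 0.503
dp cm [-0.23  0.26  6.48] norm 6.49
yaw 97.5 turn deg [-0.3 -0.3  0.5]
[[229, 366], [182, 441], [76, 366], [128, 306]]
0.03 nan 0.07 1.0 <stdin>:8: RuntimeWarning: Mean of empty slice.
  ret = ret.dtype.type(ret / rcount)
```

Request:
move_arm(dp=[[-0.2, 0.2, 0.5], [0, 0, 1], [0, 0, 1.2], [0, 0, 1.2], [0, 0, 1], [0, 0, 0.5], [0, 0, 0]], delta_rot=[[-0.3, -0.3, 0.4], [0, 0, 0], [0, 0, 0], [0, 0, 0], [0, 0, 0], [0, 0, 0], [0, 0, 0]], gripper=[255, 255, 255, 255, 255, 255, 255])

```text
clock: 41.67
position: [544.6, -367.1, 67.8]
eef_rot: [0.002, 0.661, 0.75, 0.001]
contact_force: [-0.2, -0.2, -3.0]
width: 0.5
```

```bash
python3 - <<'E'
from h import *
go(543,-368,50,97)
E
```

```text
t 41.67 pos [ 544.6 -367.1   67.8] x [-0.126  0.992 -0.002] z [ 0.004 -0.002 -1.   ] F [-0.2 -0.2 -3. ] w 0.5
dp cm [-0.07 -0.18  1.78] norm 1.79
yaw 97.2 turn deg [0.2 0.1 0.2]
```

Request:
move_arm(dp=[[0, 0, 0.3], [0, 0, 0.4], [0, 0, 0.4], [0, 0, 0.3], [0, 0, 0]], delta_rot=[[0.2, 0.1, 0], [0, 0, 0], [0, 0, 0], [0, 0, 0], [0, 0, 0]], gripper=[255, 255, 255, 255, 255])

```text
clock: 42.08
position: [545.3, -367.5, 53.4]
eef_rot: [0.001, 0.661, 0.75, 0.0]
contact_force: [-0.3, 0.0, -2.2]
width: 0.5
```

Request:
move_arm(dp=[[0, 0, 0.15], [0, 0, 0.1]], delta_rot=[[0, 0, 0], [0, 0, 0]], gripper=[255, 255])

```text
clock: 42.25
position: [545.6, -367.7, 51.1]
eef_rot: [0.001, 0.661, 0.75, 0.0]
contact_force: [-0.3, -0.9, -3.5]
width: 0.504
```

Request:
move_arm(dp=[[0, 0, 0.1], [0, 0, 0.1], [0, 0, 0.05]], delta_rot=[[0, 0, 0], [0, 0, 0], [0, 0, 0]], gripper=[255, 255, 255])

```text
clock: 42.5
position: [545.8, -367.9, 49.7]
eef_rot: [0.002, 0.661, 0.75, 0.0]
contact_force: [-2.2, 1.7, 3.9]
width: 0.502
```

On the floor of the tray. Release and rise well clear.

Request:
move_arm(dp=[[0, 0, 0], [0, 0, 0], [0, 0, 0], [0, 0, 0], [0, 0, -1], [0, 0, -2], [0, 0, -3], [0, 0, -3], [0, 0, -3], [0, 0, -3], [0, 0, 0]], delta_rot=[[0, 0, 0], [0, 0, 0], [0, 0, 0], [0, 0, 0], [0, 0, 0], [0, 0, 0], [0, 0, 0], [0, 0, 0], [0, 0, 0], [0, 0, 0], [0, 0, 0]], gripper=[100, 50, 0, 0, 0, 0, 0, 0, 0, 0, 0])

```text
clock: 43.42
position: [544.6, -367.1, 209.6]
eef_rot: [0.002, 0.661, 0.75, 0.0]
contact_force: [0.1, 0.2, 0.3]
width: 1.001
```

```bash
python3 - <<'E'
from h import *
s=st()
p=camera_params("wrist"); im=snapshot("wrist"); cv2.imwrite("pics/w30.png",im)
m=bluemask(im); n,l,q,c=cv2.connectedComponentsWithStats(m)
print([(q[i].tolist(),c[i].round(1).tolist()) for i in range(1,n) if q[i,4]>200])
u=np.array([np.cos(np.radians(7.2)),np.sin(np.radians(7.2)),0])
for k in(-40,40):
  b=w2px(p,box(np.array([545.8,-367.9,69])+k*u,[12,48,28],7.2)); print(k,b.min(0).round(),b.max(0).round())
# tray walls near the rest: fitting the tray outline
h=cv2.cvtColor(im,cv2.COLOR_BGR2HSV)
c7,s7=u[:2]
X=[[543+c7*a-s7*b,-368+s7*a+c7*b,18] for a,b in((120,70),(120,-70),(-120,-70),(-120,70))]
print("tray expected",w2px(p,X).round().tolist())
# green/red check of the red pad in scene
t=snapshot("scene"); cv2.imwrite("pics/s6.png",t); o=cv2.imread("pics/scene0.png"); d=cv2.absdiff(t,o).max(2)>60
pt=camera_params("scene")
for nme,w in(("red open",[541,148,54]),("jar",[750,-142,85]),("can",[733,141,100]),("driver",[330,-228,20])):
  x,y=w2px(pt,[w])[0].round().astype(int); print(nme,(x,y),d[y-10:y+10,x-10:x+10].mean())
E
```

```text
t 43.42 pos [ 544.6 -367.1  209.6] x [-0.125  0.992 -0.003] z [ 0.003 -0.002 -1.   ] F [0.1 0.2 0.3] w 1.001
[([253, 154, 56, 15, 818], [280.3, 161.1]), ([253, 236, 52, 20, 974], [278.6, 245.8])]
-40 [250. 150.] [308. 168.]
40 [252. 233.] [306. 256.]
tray expected [[339.0, 287.0], [220.0, 287.0], [207.0, 67.0], [352.0, 66.0]]
red open (np.int64(310), np.int64(185)) 0.0
jar (np.int64(320), np.int64(321)) 0.0
can (np.int64(385), np.int64(211)) 0.0
driver (np.int64(131), np.int64(255)) 0.7025
```

Both heads are seated, the red pad is open, and the jar and can are unchanged. One last check by code: the tray outline against the rest, and the screwdriver region.

```bash
python3 - <<'E'
from h import *
p=camera_params("wrist"); im=cv2.imread("pics/w30.png").astype(int)
b=im[...,0]
print("row190 cols",[(c,im[190,c].tolist()) for c in list(range(190,240,3))+list(range(320,365,3))])
print("col235 rows",[(r,im[r,235].tolist()) for r in range(50,84,2)])
w=px2w(p,[[213,190],[346,190]],18); print(w.round(1))
s=cv2.imread("pics/s6.png"); h=cv2.cvtColor(s,cv2.COLOR_BGR2HSV); m=((h[...,0]>6)&(h[...,0]<13)&(h[...,1]>225)&(h[...,2]>150)); ys,xs=np.where(m[200:320,80:200]); print("orange px",len(xs),xs.mean()+80 if len(xs) else None,ys.mean()+200 if len(xs) else None)
h0=cv2.cvtColor(cv2.imread("pics/scene0.png"),cv2.COLOR_BGR2HSV); m0=((h0[...,0]>6)&(h0[...,0]<13)&(h0[...,1]>225)&(h0[...,2]>150)); ys,xs=np.where(m0[200:320,80:200]); print(len(xs),xs.mean()+80,ys.mean()+200)
print("scene px at driver",s[255,131],cv2.imread("pics/scene0.png")[255,131])
E
```

```text
row190 cols [(190, [67, 129, 209]), (193, [68, 131, 212]), (196, [69, 130, 212]), (199, [70, 131, 214]), (202, [70, 132, 214]), (205, [70, 132, 214]), (208, [70, 133, 214]), (211, [69, 132, 214]), (214, [129, 206, 239]), (217, [117, 185, 229]), (220, [75, 114, 146]), (223, [153, 231, 246]), (226, [151, 230, 246]), (229, [147, 226, 246]), (232, [144, 225, 246]), (235, [149, 228, 246]), (238, [151, 229, 246]), (320, [92, 141, 183]), (323, [92, 143, 185]), (326, [90, 139, 179]), (329, [85, 132, 170]), (332, [84, 128, 165]), (335, [85, 130, 167]), (338, [60, 89, 113]), (341, [93, 141, 181]), (344, [49, 82, 125]), (347, [47, 82, 130]), (350, [47, 81, 128]), (353, [44, 79, 126]), (356, [44, 79, 125]), (359, [45, 80, 126]), (362, [47, 81, 127])]
col235 rows [(50, [77, 148, 230]), (52, [73, 140, 223]), (54, [70, 134, 216]), (56, [69, 134, 216]), (58, [72, 140, 222]), (60, [73, 140, 222]), (62, [72, 138, 221]), (64, [71, 138, 220]), (66, [69, 124, 194]), (68, [149, 229, 246]), (70, [139, 218, 244]), (72, [57, 86, 109]), (74, [92, 142, 181]), (76, [149, 228, 246]), (78, [149, 228, 246]), (80, [149, 228, 246]), (82, [149, 228, 246])]
[[ 551.1 -436.1   18. ]
 [ 533.6 -297.    18. ]]
orange px 0 None None
0 nan nan
scene px at driver [75 79 86] [ 34 104 195]<stdin>:8: RuntimeWarning: Mean of empty slice.
  ret = ret.dtype.type(ret / rcount)
```

The tray walls are at cols 213 and 343 and row 67, exactly as expected, so the rest is centred in it. The screwdriver spot shows grey because the arm hides it. I'll hand in.

```bash
python3 -c "
from h import *
st(); print(finish_job())"
```

```text
t 43.52 pos [ 543.5 -366.4  204.8] x [-0.125  0.992  0.001] z [-0.001  0.001 -1.   ] F [ 0.3 -0.1 -0.7] w 0.999
the job is handed in; nothing more can be done
None
```

The job is done and handed in at about 43.5 s. I laid the rest on the bed and locked the clamp. Both blue blades (the rack held two) went into slots of their own, I pressed the red handle to spring the clamp open, and the finished rest is in the tray.

**Clamp:** the first push did not catch, and the second caught only the loose tooth (about 0.17), because my fingers were pressing the pad slightly down. The third push, with a slight upward bias, held by itself at about 0.02–0.03 rad, judged from the red pad's position.

**Last checks (camera measurements):**
- **Blades:** both heads sit where the seated model predicts, first in the clamp and again in the tray.
- **Rest and tray:** the tray outline is where expected, with the rest within a few mm of its centre. I felt light contact with the tray floor before releasing.
- **Clamp, jar and can:** the red pad is back at its open position. The jar and can spots look the same as at the start.
- **Screwdriver:** the final check failed, because the arm hid its spot in the scene picture and my colour search found nothing even in the start picture. The arm never worked near it, and I saw no unexpected contact force on the way.

The top and wrist cameras disagreed by about 4 mm in x. I used the wrist values near the tool, and the fits came out right. Seating the first blade gave a brief 54 N reading at the wrist, below the 120 N limit.

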